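Prise the snap ring out of the block pot with the hook pick

TASK

Take the hook pick from its stand, feel its toe in under the free left-hand end of the snap ring in the round pot and gently prise that end up out of its groove, without forcing the pick against ring or pot. Put the pick back upright in its stand, then pull the loosened ring out with the gripper and lay it flat in the shallow tray. Leave the other small things alone.

Things in the scene. Friction and masses are not known exactly. Their poses are not given: they have to be found in the camera images.
- pot: Fixed aluminium pot, 100 mm across (foot 116 mm), 38.6 mm high; origin: centre of its underside, z up. In its recess a steel block lies under a springy split ring, which sits on a ledge 30 mm up in a groove under rounded lips (top 38.6 mm up): one lip 48 to 80 deg on either side of the split, one at the back. The split looks to the pot's -x. For 48 deg either side of it wall and lips are cut away.
- ring: Steel snap ring of round wire 5 mm thick, 73 mm outside, 63 mm inside (centre line at radius 34 mm), 0.05 kg. Origin: its centre, level with the wire's underside; z up; split to its -x. Square-cut end A at 24 deg from -x towards +y (the left-hand end, free over the slot, 4 mm below it), end B at 24 deg the other way, stopped from turning by a dark key pin in the split.
- ring_end_a_tip (a point): Centre of the wire at end A (cut face 2.5 mm farther). Seated 32.5 mm, prised out 43 mm or more above the pot's underside. The lip lets it up only under some 6 to 14 N of lift, while it moves about 3 mm towards the ring's centre; after about 5 to 10 mm of lift it snaps out and stays up on the lip. The rest of the ring then comes out with a light pull up at this end.
- pick: Loose hook pick, 60 to 100 g, upright in its stand: black 14 mm square handle (64 to 120 mm above the origin), collar 22 mm across (60 to 64 mm), 5 mm shank on the axis, at its foot a toe to the pick's +x, 11 mm from the axis, 6 wide, 2.5 thick at the tip, 3.4 at the shank. Origin on the axis. The shank's stick-out differs and is not measured: the toe's underside is 0 to 8 mm above the origin.
- pick_stand: Fixed wooden block 61 x 40 mm, top 68 mm up, on a dark foot 90 x 70 mm. A slot (own x -6 to +15 mm, 11 mm wide) goes down through it; the pick hangs in it by its collar, toe to the stand's +x, its origin 8 mm above the bench and within 3 mm of the stand's axis. Origin at the bench under the slot, z up.
- tray: Fixed shallow tray, 130 mm along its x, 200 mm along its y, rim 17 mm high and 3 mm thick, floor 3 mm up. Origin: centre of its underside, z up.
- dropper_bottle: Loose dropper bottle, 33 mm across, 102 mm tall, a bystander. Origin: centre of its underside.
- usb_stick: Loose small stick, 17 x 52 x 8 mm, lying on the bench, a bystander. Origin: centre of its underside.
- slot_entry (a point): On the flat floor of the pot's pry slot, in the middle of the ring's split: pot frame (-36.5, 0, 26) mm. The slot (floor 26 mm up, block face level with it) runs from here under end A of the ring. A pick set down with its axis here and its toe heading 65 deg from the pot's +x towards +y clears the wire; slid some 10 mm along it the shank meets end A, which yields 1 to 4 mm before it stops.
Things that resemble listed ones, but are neither listed nor needed, are in the scene too. There is more than one size of the ring; the one meant has the size given above.

How it is judged (in metres and radians):
On the way, in this order (a step that is already met when the one before it is completed fails the run):
1. end A of the ring is prised up out of its groove (its centre over 40 mm above the pot's underside) (z of ring_end_a_tip in the frame of pot above 0.04 m and horizontal distance between ring and pot below 0.015 m), for 0.2 s.
2. the pick is back upright in its stand and let go, while the ring is still on the pot (horizontal distance between pick and pick_stand below 0.007 m and z of pick in the frame of pick_stand below 0.011 m and angle between pick's own z axis and vertical below 0.08 rad and contact force between the fingers and pick below 0.1 N and horizontal distance between ring and pot below 0.03 m), for 0.2 s.
At the end, for the whole second after the job is handed in: The ring lies flat and still on the tray's floor, wholly inside the rim, either face up (within 0.1 rad); the pick stands still in its stand's slot, upright within 0.08 rad, hanging by its collar (origin within 7 mm of the stand's axis and less than 11 mm up) (horizontal distance between pick and pick_stand below 0.007 m and z of pick in the frame of pick_stand below 0.011 m and angle between pick's own z axis and vertical below 0.08 rad and x of ring in the frame of tray between -0.03 and 0.03 m and y of ring in the frame of tray between -0.064 and 0.064 m and z of ring in the frame of tray below 0.011 m and (angle between ring's own z axis and vertical below 0.1 rad or angle between ring's own z axis and vertical above 3.04 rad) and linear speed of each of ring, pick below 0.02 m/s); the robot touches nothing.
It fails at once if the pick is forced against the ring with over 18 N (contact force between pick and ring above 18 N).
It fails at once if the pick is forced against the pot or its block with over 25 N (contact force between pick and pot above 25 N).
It fails at once if the gripper touches the ring while its end A is still in the groove (horizontal distance between ring and pot below 0.03 m and z of ring_end_a_tip in the frame of pot below 0.036 m and contact force between the fingers and ring above 0.5 N).
It fails at once if the dropper bottle is moved over 15 mm or tipped (distance of dropper_bottle from where it was at the start of the episode above 0.015 m or angle between dropper_bottle's own z axis and vertical above 0.3 rad).
It fails at once if the small stick is moved over 15 mm (distance of usb_stick from where it was at the start of the episode above 0.015 m).
It also fails if it takes over 69 s, if anything falls off the work surface, if the arm or the gripper's body presses on something with over 40 N, if the wrist force passes 120 N, or if a joint passes its speed limit or range.

ROBOT

A 6-joint arm with a two-finger parallel gripper is mounted at the origin on a cart in front of the work surface, level with it; the furniture and walls round the work are solid. World frame = base frame: x ahead of the robot, y to its left, z up, the work surface at z = 0. Lengths are in m, angles in degrees, forces in N, time in s.
With the tool pointing down it reaches from about 0.3 to 0.75 m from the base axis. Payload 8.5 kg.
Tool frame: the origin (TCP) lies at the very end of the fingers, on their centre line; the grasp point (between the pads) lies 19 mm behind it; x points along the fingers, y is the direction in which the jaws open and shut, and the axes are right-handed (so a half turn about x gives the same grasp; the last joint's range is limited). The gripper opens to 85 mm and grips with 20 to 120 N. Pads are 22 mm wide; open, the fingers measure 114 mm over their backs; the gripper's body (76 mm by 85 mm) begins 54 mm behind the grasp point. The pads swing forward as they close: fully open they stand 13 mm farther back than shut.
Start: joints at [-75.59, 21.807, 74.336, -0, 83.858, -12.336], TCP at [0.248, -0.491, 0.231] pointing down, gripper open.
Joint ranges: [-178.18, 178.18], [-50.72, 133.34], [12.68, 142.11], [-81.47, 261.47], [9.98, 163.14], [-165.26, 165.26]. Speed limits (degrees/s): [136.94, 136.94, 180, 180, 180, 180].

INTERFACE

Orientations are given as a 3x3 rotation matrix whose columns are the frame's x, y, z axes.
In Python, from rig import sensors, cams, env gives the robot as it stands.
- The arm moves only by the shell command python3 -m crank 'ROWS' [FORCE]. ROWS is a JSON object of lists of equal length, an entry for each row: "hand": the closure in counts, from 0 (fully open) to 255 (shut); "translation": the shift along the tool's x, y, z in m, a list of three; "dr": the turn, a rotation vector about the tool's x, y, z in rad, a list of three. A call has 1 to 5 rows; each row is the pose to reach, as a shift and turn from the pose commanded when the call began, along the tool's axes at that moment; what a row does not reach only later rows make up. A row lasts 1/10 s, in which the tool goes at most 50 mm and 8.59 degrees, less where a joint would pass 70% of its speed; a pose out of reach is approached as far as the arm can. A call with a gripper value outside its range is refused whole. The fingers move at their own pace and stop on an object; FORCE is the grip in N (left out, the last holds). Time passes only in rows, so rows that repeat a pose let the fingers close. It gives the time, the measured TCP pose, the force and the opening at its end, in the units of the state.
- sensors.observe(): the state, without advancing time (a new reading comes with each control period).
- cams.get_image(name): name is "scene" or "side" or "wrist"; returns (picture, depth): 400x640x3 uint8, blue, green, red; 400x640 float32, m along the optical axis (not along the pixel's ray), 0 where there is no reading.
- cams.calibration(name): a dict with "vertical_fov" (degrees; the focal length in pixels is half the picture's height over the tangent of half this angle, whatever the lens; pixels are square), "cx", "cy" (the principal point, pixels), "extrinsics" (4x4, takes a point from camera to world coordinates). Camera axes: x right, y down, z forward; pixel columns grow to the right and rows downward; lengths in m; the calibration is good to about 2 mm. A picture is of the moment at which its call begins: read the wrist's pose just before it. calibration takes no time and is no camera call; for the wrist camera it gives the pose at the moment of the call.
- env.close_job(): hands the job in, once; it reports no verdict.
The state is a dict: "time_s": time; "q": joint angles; "qvel": joint speeds; "joint_efforts": joint torques, N m; "position": TCP position; "tool_rot": TCP orientation; "ft_force": force on the tool from outside, world axes, zero at the start; "wrist_torque": the same for the moment, N m; "grip_width": finger opening in m.
Only numpy, scipy, OpenCV 4.12 (cv2) and the standard library are available. Lean on these libraries where they do the work, as an engineer would, in place of code of your own. Each camera call takes 0.05 s, during which the arm holds its last target. There are 200 camera calls.

## Working session

There is one attempt and no reset: what is moved stays moved. The work goes in short steps, Python scripts to look and compute and a shell command to move; the robot and the scene stay as the last step left them, time stands still between calls to the robot, and variables do not carry over. Pictures are saved under pics/ and viewed, about 8 in all and at most 12, crops included, and the job is handed in when it is done.

```bash
ls; mkdir -p pics; cat > h.py <<'E'
import numpy as np,cv2
from rig import sensors,cams,env
def grab(n):
    c=cams.calibration(n); im,d=cams.get_image(n)
    return im,d,c
def f(c): return 200/np.tan(np.radians(c["vertical_fov"]/2))
def pts(d,c):
    v,u=np.mgrid[0:400,0:640]; F=f(c)
    P=np.stack([(u-c["cx"])/F*d,(v-c["cy"])/F*d,d],-1); T=np.array(c["extrinsics"])
    return P@T[:3,:3].T+T[:3,3]
def ray(u,v,c,z):
    T=np.array(c["extrinsics"]);F=f(c)
    r=T[:3,:3]@np.array([(u-c["cx"])/F,(v-c["cy"])/F,1]);o=T[:3,3]
    return o+r*(z-o[2])/r[2]
E
python3 - <<'E'
from h import *
for n in("scene","side"):
    im,d,c=grab(n); cv2.imwrite(f"pics/{n}0.png",im); np.savez(f"{n}0.npz",im=im,d=d); print(n,c)
s=sensors.observe();print({k:np.round(v,3).tolist() for k,v in s.items()})
E
```

```text
pics
scene {'vertical_fov': 48.93320952698088, 'cx': 315.2148950437734, 'cy': 203.03439263209012, 'extrinsics': array([[ 0.87429827, -0.36750124,  0.31708891,  0.15681302],
       [-0.48537183, -0.66743507,  0.56475182, -0.88909945],
       [ 0.00408926, -0.64766756, -0.76191207,  0.99607495],
       [ 0.        ,  0.        ,  0.        ,  1.        ]])}
side {'vertical_fov': 52.78211926582554, 'cx': 315.749326984896, 'cy': 198.5405510600384, 'extrinsics': array([[-0.91608095, -0.2617275 ,  0.30379995,  0.28201398],
       [-0.40065432,  0.566269  , -0.72028851,  0.43844929],
       [ 0.01648682, -0.78156135, -0.62361049,  0.61331812],
       [ 0.        ,  0.        ,  0.        ,  1.        ]])}
{'time_s': 0.1, 'q': [-75.59, 21.835, 74.377, -0.0, 83.858, -12.335], 'qvel': [0.008, -0.137, -0.215, 0.023, 0.026, 0.076], 'joint_efforts': [0.003, -44.922, -23.166, -0.0, 0.004, 0.0], 'position': [0.247, -0.491, 0.231], 'tool_rot': [[-0.0, 0.45, -0.893], [0.001, -0.893, -0.45], [-1.0, -0.001, -0.0]], 'ft_force': [0.73, 0.527, -0.675], 'wrist_torque': [-0.001, -0.038, -0.003], 'grip_width': 0.085}
```

View pics/scene0.png

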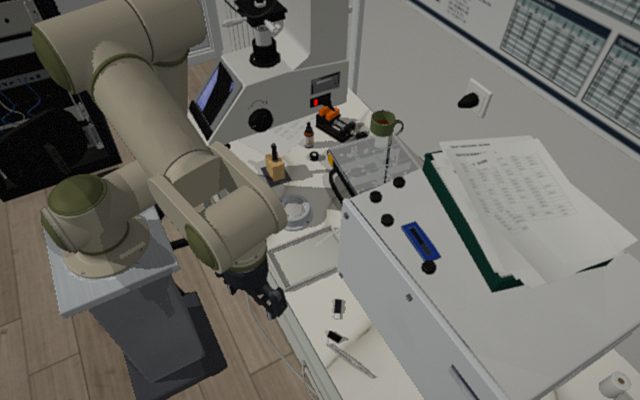

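View pics/side0.png

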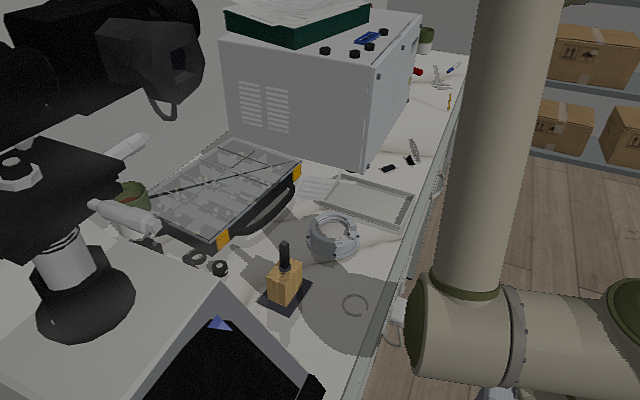

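Scene: stand with pick (275,168), pot (296,210), tray (305,258). Side: stand (285,285), pot with ring (333,237), tray (370,203), and a loose ring on the bench (355,305), which is a decoy. The ring wanted is the one in the pot.

```bash
python3 - <<'E'
from h import *
for n,L in(("side",[(284,243),(283,262),(283,300),(333,237),(316,215),(350,255),(370,203),(355,305),(328,178),(412,192),(405,228),(318,203),(220,268),(300,170),(240,220),(380,165),(220,290)]),("scene",[(275,148),(274,160),(296,210),(309,135),(305,258),(338,308),(315,156),(338,240),(225,100)])):
    z=np.load(n+"0.npz");P=pts(z["d"],cams.calibration(n))
    for u,v in L: print(n,u,v,P[v,u].round(3))
z=np.load("side0.npz");cv2.imwrite("pics/sidec.png",cv2.resize(z["im"][170:330,180:420],None,fx=3.3,fy=3.3,interpolation=cv2.INTER_CUBIC))
E
```

```text
side 284 243 [0.518 0.012 0.129]
side 283 262 [0.519 0.018 0.088]
side 283 300 [0.507 0.046 0.022]
side 333 237 [ 0.485 -0.14   0.023]
side 316 215 [ 0.557 -0.217 -0.003]
side 350 255 [ 0.441 -0.129 -0.002]
side 370 203 [ 0.455 -0.307  0.001]
side 355 305 [ 0.39  -0.014 -0.001]
side 328 178 [ 0.585 -0.36   0.002]
side 412 192 [ 0.373 -0.399 -0.003]
side 405 228 [ 0.356 -0.26  -0.003]
side 318 203 [ 0.57  -0.259 -0.002]
side 220 268 [0.655 0.026 0.017]
side 300 170 [ 0.652 -0.332  0.025]
side 240 220 [ 0.687 -0.1    0.028]
side 380 165 [ 0.481 -0.482 -0.003]
side 220 290 [0.506 0.198 0.224]
scene 275 148 [ 0.52  -0.     0.122]
scene 274 160 [0.514 0.002 0.075]
scene 296 210 [ 0.5   -0.165  0.025]
scene 309 135 [0.669 0.066 0.059]
scene 305 258 [ 0.451 -0.312  0.008]
scene 338 308 [ 0.453 -0.479  0.007]
scene 315 156 [0.662 0.014 0.014]
scene 338 240 [ 0.56  -0.302  0.004]
scene 225 100 [0.458 0.217 0.173]
```

View pics/sidec.png

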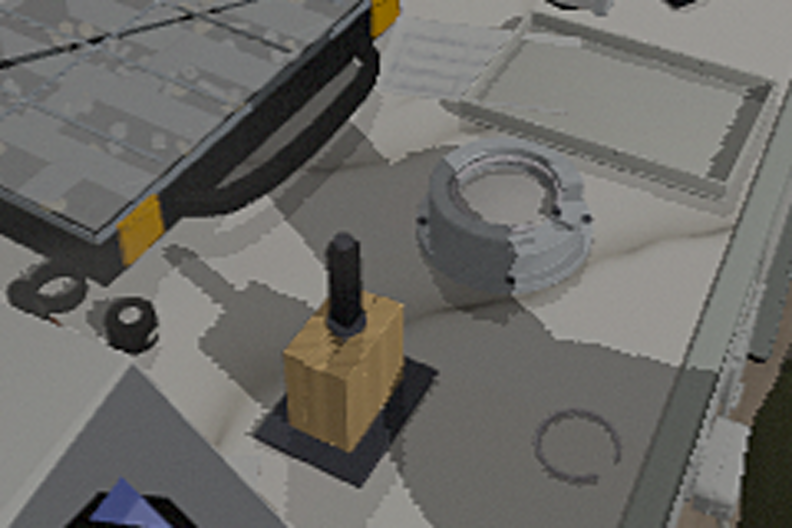

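Crop: stand with its black-handled pick, pot with ring (split towards the robot side, key pin near (556,210)), tray, and the decoy ring at bottom right. Next I estimate the stand pose and plan a wrist view.

```bash
python3 - <<'E'
from h import *
def rect(Q,n):
    r=cv2.minAreaRect((Q[:,:2]*1000).astype(np.float32)); print(n,len(Q),"c",np.round(r[0],1),"size",np.round(r[1],1),"ang",round(r[2],1), "med z",np.median(Q[:,2]).round(4))
for n in("side","scene"):
    z=np.load(n+"0.npz");P=pts(z["d"],cams.calibration(n));im=z["im"].astype(int)
    near=(abs(P[...,0]-.515)<.09)&(abs(P[...,1]-.015)<.08)&(z["d"]>0)
    wood=near&(im[...,2]-im[...,0]>40)
    rect(P[wood&(abs(P[...,2]-.068)<.006)],n+" top"); rect(P[wood],n+" wood")
    h=near&(P[...,2]>.09)&(P[...,2]<.14); rect(P[h],n+" handle")
    dk=near&(im.max(-1)<70)&(P[...,2]<.012)&(P[...,2]>-.01);k,l,s,ce=cv2.connectedComponentsWithStats(dk.astype(np.uint8));i=1+s[1:,4].argmax();rect(P[l==i],n+" foot")
c=cams.calibration("wrist");T=np.array(c["extrinsics"]);s=sensors.observe()
R=np.array(s["tool_rot"]);print("cam in tool",(R.T@(T[:3,3]-s["position"])).round(3),(R.T@T[:3,:3]).round(3).tolist(),c["vertical_fov"])
E
```

```text
side top 410 c [519.1  15.2] size [62.  39.9] ang 84.2 med z 0.0657
side wood 1077 c [519.5  15.3] size [62.3 40.3] ang 86.1 med z 0.052
side handle 191 c [520.   12.7] size [14.3 13.5] ang 81.6 med z 0.1132
side foot 631 c [519.7  14.9] size [90.9 69.9] ang 86.2 med z 0.003
scene top 134 c [518.3  11.2] size [65.3 39.5] ang 86.7 med z 0.0665
scene wood 346 c [526.2  32.1] size [114.   54.3] ang 69.6 med z 0.055
scene handle 65 c [518.6   7.7] size [17.  14.1] ang 87.3 med z 0.1151
scene foot 196 c [518.3  10.9] size [90.3 69.5] ang 87.6 med z 0.0045
cam in tool [-0.144  0.    -0.066] [[0.0, -0.259, 0.966], [1.0, 0.001, -0.0], [-0.001, 0.966, 0.259]] 62.270886281275814
```

```bash

python3 -m crank '{"hand":[0,0,0,0,0],"translation":[[-0.015,-0.145,-0.17],[-0.015,-0.145,-0.17],[-0.015,-0.145,-0.17],[-0.015,-0.145,-0.17],[-0.015,-0.145,-0.17]],"dr":[[0,0,0],[0,0,0],[0,0,0],[0,0,0],[0,0,0]]}'
python3 -m crank '{"hand":[0,0,0,0,0],"translation":[[-0.015,-0.145,-0.17],[-0.015,-0.145,-0.17],[-0.015,-0.145,-0.17],[-0.015,-0.145,-0.17],[-0.015,-0.145,-0.17]],"dr":[[-0.14,0,0],[-0.28,0,0],[-0.42,0,0],[-0.56,0,0],[-0.7,0,0]]}'
python3 -m crank '{"hand":[0,0,0,0,0],"translation":[[0,0,0],[0,0,0],[0,0,0],[0,0,0],[0,0,0]],"dr":[[-0.14,0,0],[-0.28,0,0],[-0.42,0,0],[-0.56,0,0],[-0.7,0,0]]}' >/dev/null
python3 -m crank '{"hand":[0,0,0,0,0],"translation":[[0,0,0],[0,0,0],[0,0,0],[0,0,0],[0,0,0]],"dr":[[-0.14,0,0],[-0.28,0,0],[-0.42,0,0],[-0.56,0,0],[-0.7,0,0]]}' >/dev/null
python3 -m crank '{"hand":[0,0,0,0,0],"translation":[[0,0,0],[0,0,0],[0,0,0],[0,0,0],[0,0,0]],"dr":[[-0.14,0,0],[-0.28,0,0],[-0.42,0,0],[-0.576,0,0],[-0.576,0,0]]}'
python3 - <<'E'
from h import *
im,d,c=grab("wrist"); np.savez("w1.npz",im=im,d=d,T=c["extrinsics"]); cv2.imwrite("pics/w1.png",im)
E
```

```text
time_s: 0.6
position: [0.3347, -0.2818, 0.2465]
tool_rot: [[0.0, 0.452, -0.892], [0.001, -0.892, -0.452], [-1.0, -0.001, -0.0]]
ft_force: [-0.0, -0.7, 0.3]
grip_width: 0.0854
time_s: 1.1
position: [0.4211, -0.076, 0.2615]
tool_rot: [[0.0, 0.923, -0.385], [0.001, -0.385, -0.923], [-1.0, 0.0, -0.001]]
ft_force: [0.8, -0.4, -0.2]
grip_width: 0.085
time_s: 2.6
position: [0.4205, -0.0791, 0.2611]
tool_rot: [[-0.001, -0.003, 1.0], [0.0, 1.0, 0.003], [-1.0, 0.0, -0.001]]
ft_force: [-0.3, 0.3, -0.8]
grip_width: 0.0853
```

View pics/w1.png

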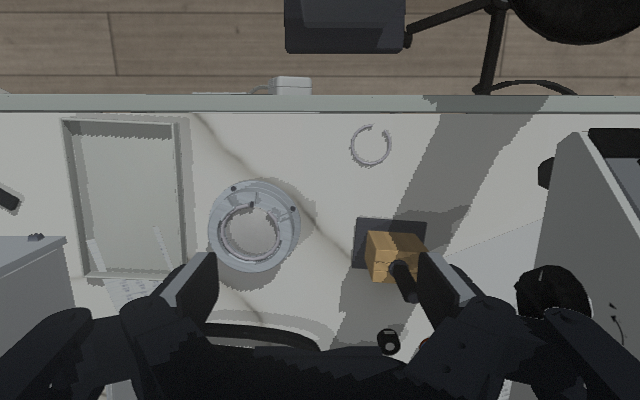

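Wrist view: pot (254,228) with the pin near (252,203), split facing the robot (up); decoy ring (371,146); stand (393,250); tray (125,200). Now an enlarged crop.

```bash
python3 - <<'E'
from h import *
z=np.load("w1.npz");im=z["im"]
a=cv2.resize(im[170:285,195:315],None,fx=5,fy=5,interpolation=cv2.INTER_CUBIC)
b=cv2.resize(im[205:305,340:435],None,fx=2,fy=2,interpolation=cv2.INTER_CUBIC)
o=np.zeros((575,795,3),np.uint8);o[:a.shape[0],:600]=a;o[:200,605:795]=b
cv2.imwrite("pics/w1c.png",o)
c=cams.calibration("wrist");P=pts(z["d"],c)
for r in range(180,280,4): print(r,[f"{1000*P[r,u,2]:.0f}" if abs(P[r,u,2])<1 else '' for u in range(200,304,4)])
# outer rect tray
for u,v,h in((64,121,.017),(183,121,.017),(83,279,.017),(191,279,.017)): print(ray(u,v,c,h).round(3))
E
```

```text
180 ['1', '1', '-0', '1', '1', '-0', '1', '1', '1', '2', '2', '1', '2', '5', '3', '0', '-0', '1', '1', '1', '1', '-1', '1', '-1', '3', '0']
184 ['-1', '0', '2', '1', '2', '0', '-1', '0', '0', '9', '9', '10', '10', '10', '8', '9', '9', '9', '5', '1', '-0', '1', '-0', '1', '2', '0']
188 ['1', '1', '-1', '0', '1', '1', '2', '9', '10', '11', '9', '10', '12', '14', '13', '10', '10', '9', '9', '8', '3', '1', '-1', '1', '0', '-0']
192 ['-0', '1', '1', '-0', '1', '1', '10', '9', '9', '22', '30', '32', '31', '32', '30', '28', '22', '15', '9', '9', '9', '8', '1', '-1', '0', '-0']
196 ['2', '1', '2', '1', '1', '8', '11', '23', '32', '30', '32', '32', '31', '31', '27', '28', '27', '27', '24', '405', '9', '8', '7', '1', '1', '1']
200 ['1', '1', '-0', '1', '10', '9', '40', '40', '32', '30', '32', '31', '31', '31', '26', '27', '28', '27', '27', '28', '19', '9', '9', '4', '1', '1']
204 ['0', '1', '1', '1', '8', '40', '39', '39', '36', '32', '32', '36', '35', '36', '27', '28', '27', '28', '25', '28', '27', '19', '11', '10', '1', '0']
208 ['0', '1', '-1', '8', '39', '39', '39', '40', '39', '35', '35',
[... 2164 characters left out ...]
290', '286', '282', '277', '1', '1', '39', '41', '40', '39', '39', '39', '38', '39', '40', '38', '39', '40', '40', '0', '1', '2', '1', '2', '0']
268 ['294', '292', '286', '283', '277', '1', '-0', '1', '37', '41', '39', '40', '38', '40', '39', '39', '39', '39', '-0', '1', '1', '-1', '1', '1', '1', '1']
272 ['296', '291', '287', '282', '278', '1', '1', '-1', '0', '0', '1', '1', '40', '39', '40', '-1', '-1', '-1', '2', '-1', '2', '-0', '-0', '2', '-0', '0']
276 ['295', '292', '288', '283', '279', '3', '1', '0', '1', '-0', '1', '1', '2', '0', '0', '0', '1', '1', '-0', '2', '1', '1', '1', '-0', '0', '405']
[ 0.363 -0.367  0.017]
[ 0.364 -0.232  0.017]
[ 0.562 -0.382  0.017]
[ 0.562 -0.242  0.017]
```

View pics/w1c.png

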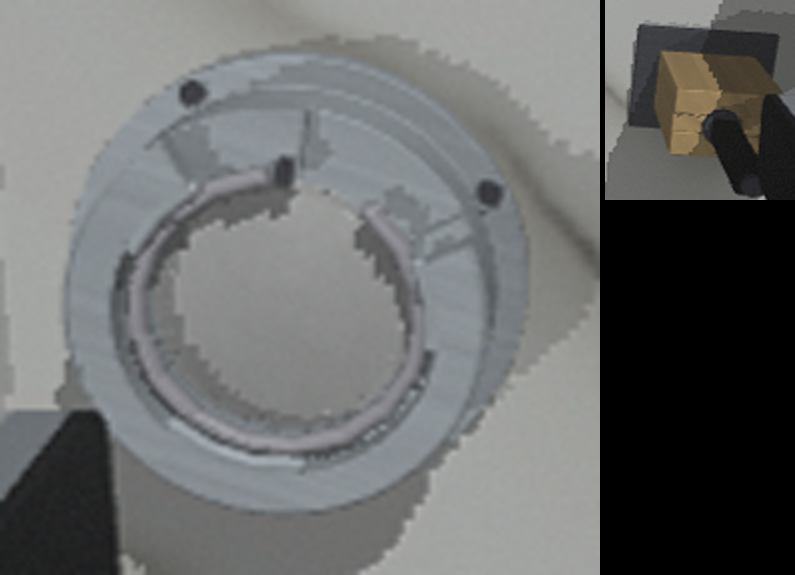

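Crop: ring in the pot, pin at end B (crop (285,170)), free end A at crop (370,212), slot opening to the right (+y). Foot marks at crop (192,94) and (489,193). The ring sits in the pot as described, and its size gets checked now.

```bash
python3 - <<'E'
from h import *
from scipy.optimize import least_squares
z=np.load("w1.npz");c=cams.calibration("wrist");P=pts(z["d"],c);im=z["im"].astype(int)
near=(abs(P[...,0]-.5)<.08)&(abs(P[...,1]+.16)<.08)&(z["d"]>0)
def circ(Q,r):
    s=least_squares(lambda p:np.hypot(Q[:,0]-p[0],Q[:,1]-p[1])-(p[2] if r is None else r),[.495,-.155,r or .03],loss="soft_l1",f_scale=.001); return s.x.round(4),np.sqrt(np.mean(s.fun**2)).round(4)
top=near&(abs(P[...,2]-.0395)<.0025)
ct,_=cv2.findContours(top.astype(np.uint8),cv2.RETR_EXTERNAL,cv2.CHAIN_APPROX_NONE);ct=max(ct,key=len)[:,0]
Q=np.array([ray(u,v,c,.0386) for u,v in ct]);cc=Q.mean(0)
for it in range(3):
    m=abs(np.hypot(*(Q-cc)[:,:2].T)-.05)<.003*(3-it)/1.5+.001; x,e=circ(Q[m],.05); cc=np.r_[x[:2],0]; 
print("top circle",x,e,m.sum(),circ(Q[m],None))
ft=near&(P[...,2]>.006)&(z["d"]>0)
ct,_=cv2.findContours(ft.astype(np.uint8),cv2.RETR_EXTERNAL,cv2.CHAIN_APPROX_NONE);ct=max(ct,key=len)[:,0]
Q=np.array([ray(u,v,c,.009) for u,v in ct]);m=abs(np.hypot(*(Q-cc)[:,:2].T)-.058)<.005
print("foot",circ(Q[m],.058),m.sum())
for n,u,v,h in(("A",269,212.4,.034),("B",250,205.5,.034),("pin",252,202,.035),("d1",233.4,188.6,.01),("d2",293,208.4,.01)):
    p=ray(u,v,c,h)-cc; print(n,(p[:2]*1000).round(1),"az from -x",np.degrees(np.arctan2(p[1],-p[0])).round(1),"r",np.hypot(*p[:2]).round(4))
near=(abs(P[...,0]-.515)<.09)&(abs(P[...,1]-.015)<.08)&(z["d"]>0)
wood=near&(im[...,2]-im[...,0]>40)&(abs(P[...,2]-.068)<.004)
dk=near&(im.max(-1)<70)&(P[...,2]<.012)
for n,m in(("top",wood),("foot",dk)):
    r=cv2.minAreaRect((P[m][:,:2]*1000).astype(np.float32));print(n,r)
h=near&(P[...,2]>.1)&(P[...,2]<.14);print("handle",P[h].mean(0),P[h].min(0),P[h].max(0))
E
```

```text
top circle [ 0.4915 -0.1579  0.05  ] 0.0007 171 (array([ 0.492 , -0.1581,  0.0494]), np.float64(0.0004))
foot (array([ 0.495, -0.155,  0.058]), np.float64(nan)) 0
A [-24.5  22.6] az from -x 42.7 r 0.0333
B [-32.9   0.8] az from -x 1.4 r 0.0329
pin [-37.4   3.6] az from -x 5.4 r 0.0375
d1 [-47.6 -23.4] az from -x -26.1 r 0.0531
d2 [-22.4  48.9] az from -x 65.4 r 0.0538
top ((519.14111328125, 6.912784576416016), (46.87572479248047, 39.194374084472656), 85.9238052368164)
foot ((542.8204345703125, 11.455085754394531), (89.48453521728516, 115.6177749633789), 85.7955093383789)
handle [0.51721438 0.00776478 0.1203393 ] [0.51239673 0.00270611 0.10007518] [0.52702652 0.01741236 0.13462803]
  return _methods._mean(a, axis=axis, dtype=dtype,
  ret = ret.dtype.type(ret / rcount)
```

```bash

python3 -m crank '{"hand":[0,0,0,0,0],"translation":[[0.03,-0.03,0.025],[0.06,-0.06,0.05],[0.09,-0.08,0.07],[0.09,-0.08,0.07],[0.09,-0.08,0.07]],"dr":[[0,0,0],[0,0,0],[0,0,0],[0,0,0],[0,0,0]]}'
python3 - <<'E'
from h import *
im,d,c=grab("wrist"); np.savez("w2.npz",im=im,d=d,T=c["extrinsics"])
E
python3 -m crank '{"hand":[0,0,0,0,0],"translation":[[0,0.05,0.01],[0,0.10,0.02],[0,0.15,0.027],[0,0.17,0.027],[0,0.17,0.027]],"dr":[[0,0,0],[0,0,0],[0,0,0],[0,0,0],[0,0,0]]}'
python3 - <<'E'
from h import *
im,d,c=grab("wrist"); np.savez("w3.npz",im=im,d=d,T=c["extrinsics"])
w=np.load("w2.npz")["im"]
o=np.vstack([np.hstack([cv2.resize(w[100:300,230:430],(600,600),interpolation=cv2.INTER_CUBIC)]) ])
b=cv2.resize(im[130:330,270:370],(200,400),interpolation=cv2.INTER_CUBIC)
p=np.zeros((600,800,3),np.uint8);p[:,:600]=o;p[:400,600:]=b
cv2.imwrite("pics/w23.png",p)
E
```

```text
time_s: 3.15
position: [0.4905, -0.1591, 0.1708]
tool_rot: [[-0.002, 0.002, 1.0], [0.001, 1.0, -0.002], [-1.0, 0.001, -0.002]]
ft_force: [0.6, 0.7, 0.7]
grip_width: 0.0855
time_s: 3.7
position: [0.517, 0.0142, 0.173]
tool_rot: [[0.003, -0.005, 1.0], [-0.0, 1.0, 0.005], [-1.0, -0.0, 0.003]]
ft_force: [0.2, -0.6, 0.4]
grip_width: 0.0856
```

View pics/w23.png

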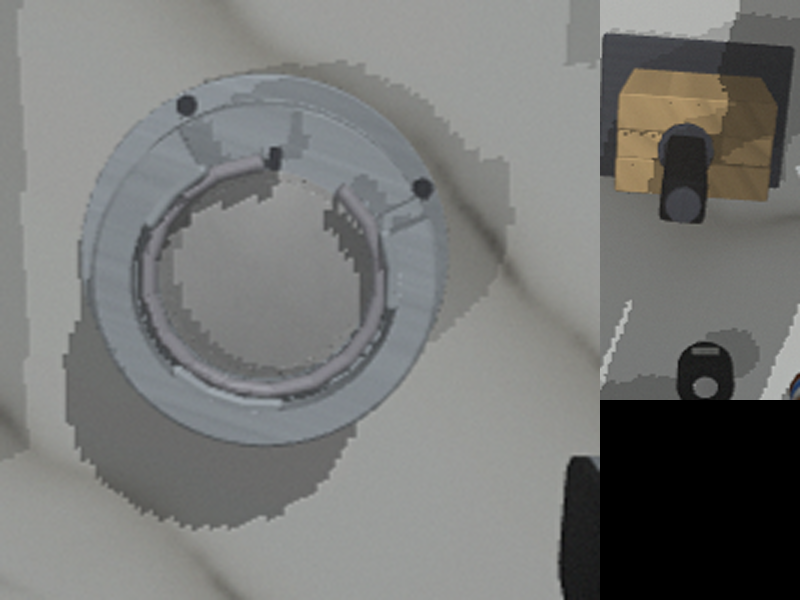

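Left: pot close, pin at (275,158), end A at (345,190), marks at (187,104) and (422,187). Right: the stand from above, with the slot side not yet clear, so I zoom in on it and compute the pot pose meanwhile.

```bash
python3 - <<'E'
from h import *
from scipy.optimize import least_squares
def circ(Q,r):
    s=least_squares(lambda p:np.hypot(Q[:,0]-p[0],Q[:,1]-p[1])-(p[2] if r is None else r),[.492,-.158,r or .03],loss="soft_l1",f_scale=.001); return s.x.round(4),np.sqrt(np.mean(s.fun**2)).round(4)
z=np.load("w2.npz");c=dict(cams.calibration("wrist"));c["extrinsics"]=z["T"];P=pts(z["d"],c)
near=(abs(P[...,0]-.492)<.08)&(abs(P[...,1]+.158)<.08)&(z["d"]>0)
print("bench z",np.median(P[near&(P[...,2]<.004)][:,2]),"top z",np.median(P[near&(P[...,2]>.037)][:,2]))
cc=np.array([.4917,-.158,0])
for n,lo,h,r in(("top",.036,.0386,.05),("foot",.005,.009,.058)):
    ct,_=cv2.findContours((near&(P[...,2]>lo)).astype(np.uint8),cv2.RETR_EXTERNAL,cv2.CHAIN_APPROX_NONE);ct=max(ct,key=len)[:,0]
    Q=np.array([ray(u,v,c,h) for u,v in ct]);m=abs(np.hypot(*(Q-cc)[:,:2].T)-r)<.0035
    print(n,m.sum(),circ(Q[m],r),circ(Q[m],None))
    if n=="top":cc=np.r_[circ(Q[m],r)[0][:2],0]
for n,u,v,h in(("A",345,190,.034),("B",262,162,.034),("pin",275,160,.035),("d1",187,104,.01),("d2",422,187,.01)):
    p=ray(230+u/3,100+v/3,c,h)-cc; print(n,(p[:2]*1000).round(1),"az",np.degrees(np.arctan2(p[1],-p[0])).round(1),"r",np.hypot(*p[:2]).round(4))
z=np.load("w3.npz");im=z["im"];c["extrinsics"]=z["T"];P=pts(z["d"],c);ii=im.astype(int)
near=(abs(P[...,0]-.515)<.09)&(abs(P[...,1]-.015)<.08)&(z["d"]>0)
wood=near&(ii[...,2]-ii[...,0]>25)&(abs(P[...,2]-.068)<.004)
h=near&(P[...,2]>.1)&(P[...,2]<.14)
for n,m in(("wood",wood),("handle",h)): print(n,m.sum(),cv2.minAreaRect((P[m][:,:2]*1000).astype(np.float32)),P[m].max(0))
hl=near&(P[...,2]>.08); print("handle",[ (zz,P[hl&(abs(P[...,2]-zz)<.006)][:,:2].mean(0).round(4)) for zz in(.085,.1,.115)])
# handle top: median
t=near&(P[...,2]>.124);print("handle top centre",(P[t].min(0)+P[t].max(0))/2,t.sum())
v,u=np.where(wood);print(u.min(),u.max(),v.min(),v.max())
a=im[v.min()-6:v.max()+14,u.min()-6:u.max()+6];a=cv2.resize(a,None,fx=8,fy=8,interpolation=cv2.INTER_CUBIC);a=np.clip(a.astype(float)*1.3,0,255).astype(np.uint8)
print(a.shape);cv2.imwrite("pics/w3c.png",a[:600,:800])
# depth map of stand top
for r in range(v.min()-2,v.max()+4,2): print(r,*[f"{1000*P[r,x,2]:.0f}" for x in range(u.min()-2,u.max()+4,2)])
E
```

```text
bench z 0.000636038684049739 top z 0.2456889695924324
top 0 (array([ 0.492, -0.158,  0.05 ]), np.float64(nan)) (array([ 0.492, -0.158,  0.03 ]), np.float64(nan))
foot 0 (array([ 0.492, -0.158,  0.058]), np.float64(nan)) (array([ 0.492, -0.158,  0.03 ]), np.float64(nan))
A [-25.8  22.8] az 41.5 r 0.0344
B [-33.7  -0.7] az -1.1 r 0.0337
pin [-34.4   3. ] az 4.9 r 0.0345
d1 [-48.3 -23.2] az -25.6 r 0.0536
d2 [-23.2  48.5] az 64.4 r 0.0538
wood 2968 ((519.7771606445312, 13.952407836914062), (60.65245819091797, 39.90602111816406), 86.00568389892578) [0.54090764 0.04498579 0.07129013]
handle 755 ((519.9444580078125, 10.868988990783691), (14.146710395812988, 14.227339744567871), 86.61227416992188) [0.52711699 0.01817996 0.13401986]
handle [(0.085, array([0.5135, 0.0113])), (0.1, array([0.5135, 0.0113])), (0.115, array([0.5135, 0.0112]))]
handle top centre [0.51317576 0.01427469 0.19850796] 51051
277 357 175 229
(592, 736, 3)
173 7 6 6 8 56 55 54 53 53 53 52 50 51 49 50 48 48 46 46 46 45 44 44 43 43 42 316 41 39 39 37 40 37 38 36 35 34 32 33 29 6 7 6
175 6 6 7 65 64 64 63 63 63 62 62 60 59 5
[... 3078 characters left out ...]
28 129 129 128 127 69 68 68 69 68 70 69 69 70 69 68 68 68 69 70 4 6 5
223 1 67 70 70 69 69 70 68 68 69 68 69 68 129 128 129 129 129 129 129 129 130 129 128 128 69 69 69 68 69 68 68 68 69 69 69 69 69 69 69 7 7 5
225 1 1 69 69 68 68 69 69 68 70 69 69 69 128 128 128 131 132 132 132 132 131 129 128 129 69 70 68 69 68 69 68 69 70 69 68 69 69 70 69 1 1 1
227 0 3 -0 1 -0 -0 -1 -0 1 2 1 2 1 129 130 132 133 133 132 132 132 132 130 130 128 69 69 69 69 69 70 70 69 69 70 68 68 68 68 69 0 0 1
229 1 0 0 1 2 1 -0 0 1 1 1 1 1 128 131 132 133 133 133 132 132 133 132 128 128 1 0 -0 2 69 68 68 68 69 70 68 69 68 69 69 -1 2 1
231 1 1 2 0 0 0 1 1 -0 -0 1 0 1 129 133 132 316 133 132 132 133 132 132 128 2 1 1 1 -0 -0 0 0 -0 0 1 1 -1 -1 2 2 1 0 -1
  return _methods._mean(a, axis=axis, dtype=dtype,
  ret = ret.dtype.type(ret / rcount)
```

View pics/w3c.png

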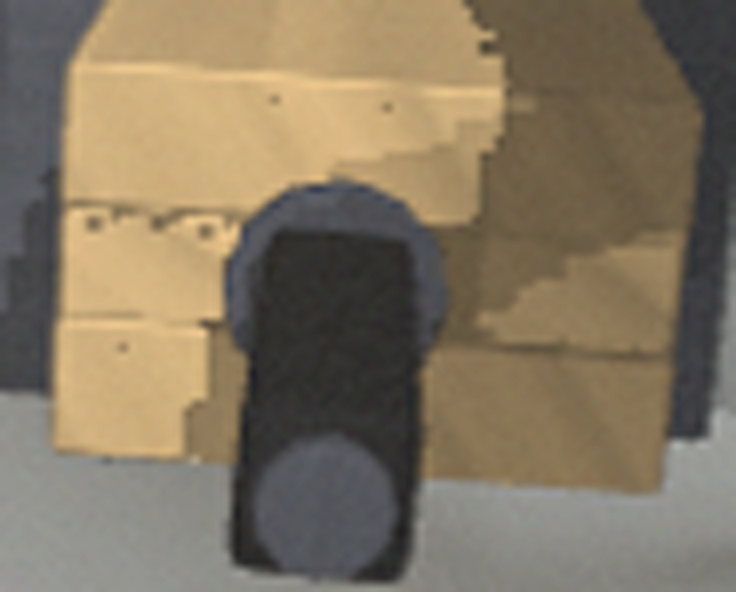

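The slot is open to the right of the collar (+y), where depth reads 30–60 mm. So the toe points to world +y and the stand yaw is about 86°.

```bash
python3 - <<'E'
from h import *
from scipy.optimize import least_squares
def circ(Q,r):
    s=least_squares(lambda p:np.hypot(Q[:,0]-p[0],Q[:,1]-p[1])-(p[2] if r is None else r),[.492,-.158,r or .03],loss="soft_l1",f_scale=.001); return s.x.round(4),np.sqrt(np.mean(s.fun**2)).round(4)
for f_ in("w1","w2"):
    z=np.load(f_+".npz");c=dict(cams.calibration("wrist"));c["extrinsics"]=z["T"];P=pts(z["d"],c)
    near=(abs(P[...,0]-.492)<.07)&(abs(P[...,1]+.158)<.07)&(z["d"]>0)&(P[...,2]<.06)
    cc=np.array([.4917,-.158,0])
    for n,lo,h,r in(("top",.036,.0386,.05),("foot",.005,.009,.058)):
        ct,_=cv2.findContours((near&(P[...,2]>lo)).astype(np.uint8),cv2.RETR_EXTERNAL,cv2.CHAIN_APPROX_NONE);ct=max(ct,key=len)[:,0]
        Q=np.array([ray(u,v,c,h) for u,v in ct]);m=abs(np.hypot(*(Q-cc)[:,:2].T)-r)<.0035
        print(f_,n,m.sum(),circ(Q[m],r),circ(Q[m],None))
    # bright ring wire: depth 33-36.5, radius band
    m=near&(abs(P[...,2]-.0345)<.002)&(abs(np.hypot(P[...,0]-cc[0],P[...,1]-cc[1])-.034)<.004)
    print("ring",m.sum(),circ(P[m],None)); q=P[m]-cc; az=np.degrees(np.arctan2(q[:,1],-q[:,0])); print(np.histogram(az,bins=np.arange(-15,66,3)))
s=sensors.observe();print(s["position"],s["tool_rot"],s["q"])
E
```

```text
w1 top 171 (array([ 0.4917, -0.1576,  0.05  ]), np.float64(0.0007)) (array([ 0.4922, -0.1577,  0.0494]), np.float64(0.0004))
w1 foot 188 (array([ 0.4926, -0.158 ,  0.058 ]), np.float64(0.0009)) (array([ 0.4924, -0.1579,  0.0578]), np.float64(0.0009))
ring 537 (array([ 0.4918, -0.1577,  0.0334]), np.float64(0.0016))
(array([4, 7, 5, 7, 4, 2, 1, 9, 0, 0, 0, 0, 0, 0, 0, 0, 0, 0, 4, 8, 7, 6,
       3, 5, 4, 6]), array([-15, -12,  -9,  -6,  -3,   0,   3,   6,   9,  12,  15,  18,  21,
        24,  27,  30,  33,  36,  39,  42,  45,  48,  51,  54,  57,  60,
        63]))
w2 top 239 (array([ 0.4919, -0.158 ,  0.05  ]), np.float64(0.0006)) (array([ 0.4923, -0.1582,  0.0495]), np.float64(0.0003))
w2 foot 290 (array([ 0.4933, -0.1581,  0.058 ]), np.float64(0.0008)) (array([ 0.4932, -0.1581,  0.0579]), np.float64(0.0008))
ring 1003 (array([ 0.4919, -0.1581,  0.0333]), np.float64(0.0015))
(array([11,  9, 12, 11,  5,  2,  8,  5,  0,  0,  0,  0,  0,  0,  0,  0,  0,
        3, 10,  9, 12, 11, 12, 11,  9, 12]), array([-15, -12,  -9,  -6,  -3,   0,   3,   6,   9,  12,  15,  18,  21,
        24,  27,  30,  33,  36,  39,  42,  45,  48,  51,  54,  57,  60,
        63]))
[0.51720917 0.01242896 0.17282055] [[ 2.39710798e-03 -3.40987866e-03  9.99991313e-01]
 [-6.46896025e-04  9.99993972e-01  3.41143842e-03]
 [-9.99996918e-01 -6.55067992e-04  2.39488769e-03]] [-1.17464384e+01  2.14986559e+01  8.52107590e+01 -8.70119752e-03
  7.31485716e+01 -1.01939343e+02]
```

```bash

python3 -m crank '{"hand":[0,0,0,0,0],"translation":[[0.03,0,0.0025],[0.06,0,0.0025],[0.09,0,0.0025],[0.095,0,0.0025],[0.095,0,0.0025]],"dr":[[0.068,0,0],[0.068,0,0],[0.068,0,0],[0.068,0,0],[0.068,0,0]]}' 30
python3 -m crank '{"hand":[120,180,255,255,255],"translation":[[0,0,0],[0,0,0],[0,0,0],[0,0,0],[0,0,0]],"dr":[[0,0,0],[0,0,0],[0,0,0],[0,0,0],[0,0,0]]}' 30
python3 -m crank '{"hand":[255,255,255,255,255],"translation":[[0,0,0],[0,0,0],[0,0,0],[0,0,0],[0,0,0]],"dr":[[0,0,0],[0,0,0],[0,0,0],[0,0,0],[0,0,0]]}' 60
```

```text
time_s: 4.25
position: [0.52, 0.0102, 0.0768]
tool_rot: [[-0.0, 0.068, 0.998], [-0.0, 0.998, -0.068], [-1.0, -0.0, -0.0]]
ft_force: [0.6, -0.2, -0.0]
grip_width: 0.0855
time_s: 4.75
position: [0.5201, 0.011, 0.0767]
tool_rot: [[0.001, 0.067, 0.998], [-0.0, 0.998, -0.067], [-1.0, -0.0, 0.001]]
ft_force: [-1.9, 1.3, 5.0]
grip_width: 0.0136
time_s: 5.25
position: [0.5201, 0.011, 0.0767]
tool_rot: [[0.0, 0.067, 0.998], [-0.0, 0.998, -0.067], [-1.0, -0.0, 0.0]]
ft_force: [-1.7, 1.3, 6.2]
grip_width: 0.0133
```

```bash

python3 -m crank '{"hand":[255,255,255,255,255],"translation":[[-0.02,0,0],[-0.045,0,0],[-0.075,0,0],[-0.075,0,0],[-0.075,0,0]],"dr":[[0,0,0],[0,0,0],[0,0,0],[0,0,0],[0,0,0]]}' 60
python3 -m crank '{"hand":[255,255,255,255,255],"translation":[[0,-0.04,-0.0128],[0,-0.08,-0.0256],[0,-0.12,-0.0385],[0,-0.161,-0.0516],[0,-0.161,-0.0516]],"dr":[[0.14,0,0],[0.28,0,0],[0.42,0,0],[0.56,0,0],[0.70,0,0]]}' 60
python3 -m crank '{"hand":[255,255,255],"translation":[[0,0,0],[0,0,0],[0,0,0]],"dr":[[0,0,0],[0,0,0],[0,0,0]]}' 60
python3 - <<'E'
from h import *
print(sensors.observe()["position"])
im,d,c=grab("wrist"); np.savez("w4.npz",im=im,d=d,T=c["extrinsics"]); 
ims,ds,cs=grab("side"); np.savez("s4.npz",im=ims,d=ds)
P=pts(ds,cs); 
cv2.imwrite("pics/w4.png",np.hstack([im[100:340,180:460],cv2.resize(ims[150:290,260:400],(480,480))[:240*2][:240] if 0 else cv2.resize(ims[140:280,260:400],(240,240),interpolation=cv2.INTER_CUBIC)]))
# pick points in side view, in TCP area
m=(abs(P[...,0]-.458)<.025)&(abs(P[...,1]+.146)<.025)&(P[...,2]>.05)&(P[...,2]<.16)&(ds>0)
for z in np.arange(.06,.16,.006):
    q=P[m&(abs(P[...,2]-z)<.003)]; 
    if len(q): print(z.round(3),len(q),q.mean(0).round(4),(q.max(0)-q.min(0)).round(4))
E
```

```text
time_s: 5.75
position: [0.5199, 0.011, 0.1511]
tool_rot: [[0.0, 0.067, 0.998], [-0.0, 0.998, -0.067], [-1.0, -0.0, 0.0]]
ft_force: [-0.1, 0.7, -0.8]
grip_width: 0.0128
time_s: 6.25
position: [0.456, -0.1498, 0.1499]
tool_rot: [[-0.003, 0.702, 0.713], [0.001, 0.713, -0.702], [-1.0, -0.001, -0.002]]
ft_force: [0.7, 0.8, -1.3]
grip_width: 0.013
time_s: 6.55
position: [0.4578, -0.1454, 0.1508]
tool_rot: [[-0.001, 0.691, 0.723], [0.001, 0.723, -0.691], [-1.0, -0.0, -0.001]]
ft_force: [-0.3, -0.9, -1.4]
grip_width: 0.0131
[ 0.45782801 -0.14542279  0.15081879]
0.084 1 [ 0.4569 -0.1428  0.0867] [0. 0. 0.]
0.09 19 [ 0.4609 -0.1407  0.0894] [0.0107 0.0097 0.003 ]
0.096 7 [ 0.4578 -0.1426  0.0963] [0.0044 0.0014 0.0049]
0.102 6 [ 0.4581 -0.1434  0.101 ] [0.0049 0.0021 0.0033]
0.108 6 [ 0.4572 -0.1424  0.1077] [0.0024 0.0009 0.0051]
0.114 5 [ 0.4581 -0.1431  0.114 ] [0.0025 0.0008 0.005 ]
0.12 6 [ 0.4574 -0.1434  0.1199] [0.0035 0.004  0.0033]
0.126 10 [ 0.4577 -0.143   0.1266] [0.0043 0.0035 0.005 ]
0.132 3 [ 0.458  -0.1426  0.1323] [0.0042 0.0006 0.0018]
0.138 3 [ 0.4562 -0.1381  0.1402] [0.0138 0.001  0.0014]
0.144 33 [ 0.4545 -0.1386  0.1437] [0.02   0.013  0.0054]
0.15 24 [ 0.4547 -0.1376  0.1511] [0.0219 0.015  0.0054]
0.156 41 [ 0.4541 -0.1375  0.1567] [0.0334 0.0254 0.0059]
```

View pics/w4.png

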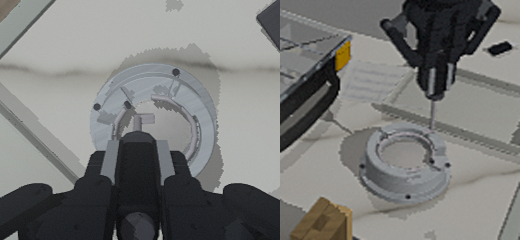

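Wrist crop: pick gripped, toe at crop (145,118) above the split, foot marks at (97,106) and (176,72). The side crop shows the pick hanging straight. Next I check that pot and pick positions agree in this view.

```bash
python3 - <<'E'
from h import *
z=np.load("w4.npz");c=dict(cams.calibration("wrist"));c["extrinsics"]=z["T"];P=pts(z["d"],c);im=z["im"]
g=im.max(-1)
for u,v in((277,206),(356,172)):
    w=g[v-6:v+7,u-6:u+7]<75; yy,xx=np.where(w); uu,vv=u-6+xx.mean(),v-6+yy.mean(); print("dot",uu.round(1),vv.round(1),w.sum(),ray(uu,vv,c,.01).round(4))
w2=np.load("w2.npz");c2=dict(c);c2["extrinsics"]=w2["T"]
for u,v in((292,135),(371,162)):
    w=w2["im"].max(-1)[v-7:v+8,u-7:u+8]<75; yy,xx=np.where(w);print("dot w2",w.sum(),ray(u-7+xx.mean(),v-7+yy.mean(),c2,.01).round(4))
m=(P[...,2]>.08)&(P[...,2]<.1)&(np.hypot(P[...,0]-.46,P[...,1]+.14)<.03)
q=P[m]; print(m.sum(),q.mean(0),q[:,2].min(),np.median(q[:,2])); h=np.array([.7,.714]); t=np.array([-.714,.7]); d=q[:,:2]-[.4578,-.1454]
print("along",np.percentile(d@h,[0,2,98,100]).round(4),"across",np.percentile(d@t,[2,50,98]).round(4))
E
```

```text
dot 276.0 205.2 9 [ 0.4426 -0.1811  0.01  ]
dot 355.4 171.7 31 [ 0.469  -0.1098  0.01  ]
dot w2 29 [ 0.4437 -0.1819  0.01  ]
dot w2 30 [ 0.4687 -0.1097  0.01  ]
175 [ 0.46104807 -0.14076003  0.09295291] 0.08995097883722958 0.09266573560412067
along [-0.0017 -0.0016  0.0112  0.0113] across [-0.0026  0.0014  0.0032]
```

```bash

python3 -m crank '{"hand":[255,255,255,255,255],"translation":[[0.02,0,0],[0.04,0,0],[0.05,0,0],[0.055,0,0],[0.055,0,0]],"dr":[[0,0,0],[0,0,0],[0,0,0],[0,0,0],[0,0,0]]}' 60
python3 -m crank '{"hand":[255,255,255],"translation":[[0.001,0,0],[0.001,0,0],[0.001,0,0]],"dr":[[0,0,0],[0,0,0],[0,0,0]]}' 60
```

```text
time_s: 7.15
position: [0.4578, -0.1461, 0.0962]
tool_rot: [[-0.0, 0.693, 0.721], [0.0, 0.721, -0.693], [-1.0, -0.0, -0.001]]
ft_force: [-0.2, 0.3, -1.1]
grip_width: 0.0134
time_s: 7.45
position: [0.458, -0.1463, 0.0958]
tool_rot: [[0.001, 0.694, 0.72], [-0.001, 0.72, -0.694], [-1.0, 0.0, 0.001]]
ft_force: [-0.5, 0.3, -1.4]
grip_width: 0.0131
```

```bash

python3 -m crank '{"hand":[255,255],"translation":[[0.001,0,0],[0.002,0,0]],"dr":[[0,0,0],[0,0,0]]}' 60 | grep -E "pos|ft"
python3 -m crank '{"hand":[255,255],"translation":[[0.001,0,0],[0.002,0,0]],"dr":[[0,0,0],[0,0,0]]}' 60| grep -E "pos|ft"
python3 -m crank '{"hand":[255,255],"translation":[[0.0005,0,0],[0.001,0,0]],"dr":[[0,0,0],[0,0,0]]}' 60| grep -E "pos|ft"
```

```text
position: [0.4578, -0.1463, 0.0934]
ft_force: [0.3, -0.3, 0.4]
position: [0.4578, -0.1462, 0.0912]
ft_force: [0.1, 0.2, -0.8]
position: [0.4578, -0.1462, 0.0903]
ft_force: [-0.1, -0.1, -0.7]
```

```bash

python3 -m crank '{"hand":[255,255],"translation":[[0.0005,0,0],[0.0005,0,0]],"dr":[[0,0,0],[0,0,0]]}' 60| grep -E "pos|ft"
```

```text
position: [0.4578, -0.1462, 0.0898]
ft_force: [0.1, -0.4, -1.0]
```

```bash

python3 -m crank '{"hand":[255,255],"translation":[[0.0005,0,0],[0.0005,0,0]],"dr":[[0,0,0],[0,0,0]]}' 60| grep -E "pos|ft"
python3 -m crank '{"hand":[255,255],"translation":[[0.0005,0,0],[0.0005,0,0]],"dr":[[0,0,0],[0,0,0]]}' 60| grep -E "pos|ft"
python3 -m crank '{"hand":[255,255],"translation":[[0.0005,0,0],[0.0005,0,0]],"dr":[[0,0,0],[0,0,0]]}' 60| grep -E "pos|ft"
```

```text
position: [0.4578, -0.1462, 0.0893]
ft_force: [0.2, 0.7, -0.9]
position: [0.4578, -0.1462, 0.0888]
ft_force: [0.1, 0.6, 0.1]
position: [0.4578, -0.1462, 0.0883]
ft_force: [-0.7, 0.4, -0.2]
```

```bash

python3 -m crank '{"hand":[255,255],"translation":[[0.0005,0,0],[0.0005,0,0]],"dr":[[0,0,0],[0,0,0]]}' 60| grep -E "pos|ft"
python3 -m crank '{"hand":[255,255],"translation":[[0.0005,0,0],[0.0005,0,0]],"dr":[[0,0,0],[0,0,0]]}' 60| grep -E "pos|ft"
```

```text
position: [0.4578, -0.1463, 0.088]
ft_force: [-0.6, -0.1, 1.9]
position: [0.4579, -0.1463, 0.0879]
ft_force: [-1.3, 0.3, 7.4]
```

```bash

python3 -m crank '{"hand":[255,255],"translation":[[-0.0008,0,0],[-0.0008,0,0]],"dr":[[0,0,0],[0,0,0]]}' 60| grep -E "pos|ft"
python3 -m crank '{"hand":[255,255,255],"translation":[[0,0.001,0],[0,0.002,0],[0,0.002,0]],"dr":[[0,0,0],[0,0,0],[0,0,0]]}' 60| grep -E "pos|ft"
python3 -m crank '{"hand":[255,255,255],"translation":[[0,0.001,0],[0,0.002,0],[0,0.002,0]],"dr":[[0,0,0],[0,0,0],[0,0,0]]}' 60| grep -E "pos|ft"
```

```text
position: [0.4578, -0.1462, 0.0881]
ft_force: [0.9, -0.1, -0.5]
position: [0.4593, -0.1447, 0.088]
ft_force: [0.3, -0.2, -0.1]
position: [0.4607, -0.1432, 0.0881]
ft_force: [0.5, 0.1, -0.4]
```

```bash

python3 -m crank '{"hand":[255,255,255],"translation":[[0,0.001,0],[0,0.002,0],[0,0.002,0]],"dr":[[0,0,0],[0,0,0],[0,0,0]]}' 60| grep -E "pos|ft"
python3 -m crank '{"hand":[255,255,255],"translation":[[0,0.001,0],[0,0.0015,0],[0,0.0015,0]],"dr":[[0,0,0],[0,0,0],[0,0,0]]}' 60| grep -E "pos|ft"
python3 -m crank '{"hand":[255,255],"translation":[[0,0.001,0],[0,0.001,0]],"dr":[[0,0,0],[0,0,0]]}' 60| grep -E "pos|ft"
```

```text
position: [0.462, -0.1418, 0.0881]
ft_force: [0.3, -0.8, -0.5]
position: [0.463, -0.1408, 0.0881]
ft_force: [-0.6, -0.2, -0.5]
position: [0.4638, -0.1401, 0.0881]
ft_force: [0.2, -0.1, -0.0]
```

```bash

python3 -m crank '{"hand":[255,255],"translation":[[0,0.0007,0],[0,0.0007,0]],"dr":[[0,0,0],[0,0,0]]}' 60| grep -E "pos|ft"
python3 -m crank '{"hand":[255,255],"translation":[[0,0.0007,0],[0,0.0007,0]],"dr":[[0,0,0],[0,0,0]]}' 60| grep -E "pos|ft"
python3 -m crank '{"hand":[255,255],"translation":[[0,0.0007,0],[0,0.0007,0]],"dr":[[0,0,0],[0,0,0]]}' 60| grep -E "pos|ft"
```

```text
position: [0.4642, -0.1396, 0.0881]
ft_force: [-0.6, 0.2, -1.0]
position: [0.4647, -0.1391, 0.0881]
ft_force: [-0.6, -0.8, -1.1]
position: [0.4652, -0.1386, 0.0881]
ft_force: [-0.1, 0.6, -1.7]
```

```bash

python3 -m crank '{"hand":[255,255],"translation":[[0,0.0007,0],[0,0.0007,0]],"dr":[[0,0,0],[0,0,0]]}' 60| grep -E "pos|ft"
python3 -m crank '{"hand":[255,255],"translation":[[0,0.0007,0],[0,0.0007,0]],"dr":[[0,0,0],[0,0,0]]}' 60| grep -E "pos|ft"
```

```text
position: [0.4656, -0.1381, 0.0881]
ft_force: [-0.2, 0.0, -0.3]
position: [0.4661, -0.1376, 0.0881]
ft_force: [-0.2, 0.1, -1.1]
```

```bash

python3 -m crank '{"hand":[255,255],"translation":[[0,0.0007,0],[0,0.0007,0]],"dr":[[0,0,0],[0,0,0]]}' 60| grep -E "pos|ft"
python3 -m crank '{"hand":[255,255],"translation":[[0,0.0007,0],[0,0.0007,0]],"dr":[[0,0,0],[0,0,0]]}' 60| grep -E "pos|ft"
python3 - <<'E'
from h import *
s=sensors.observe();print(s["position"],s["ft_force"],s["wrist_torque"])
im,d,c=grab("wrist"); np.savez("w5.npz",im=im,d=d,T=c["extrinsics"]); 
T=np.array(c["extrinsics"]);p=np.array([s["position"][0],s["position"][1],.035]);q=T[:3,:3].T@(p-T[:3,3]);u=c["cx"]+f(c)*q[0]/q[2];v=c["cy"]+f(c)*q[1]/q[2];print(u,v)
u,v=int(u),int(v);cv2.imwrite("pics/w5.png",cv2.resize(im[max(0,v-60):v+40,u-65:u+65],None,fx=6,fy=6,interpolation=cv2.INTER_CUBIC))
E
```

```text
position: [0.4665, -0.1371, 0.0881]
ft_force: [-1.1, -1.4, -0.8]
position: [0.4669, -0.1367, 0.0881]
ft_force: [-2.9, -2.2, -0.2]
[ 0.46686057 -0.1366684   0.08810709] [-2.86379806 -2.19452225 -0.18324462] [-0.52324481  0.62463234  0.038293  ]
316.65308140128104 221.5793774616077
```

View pics/w5.png

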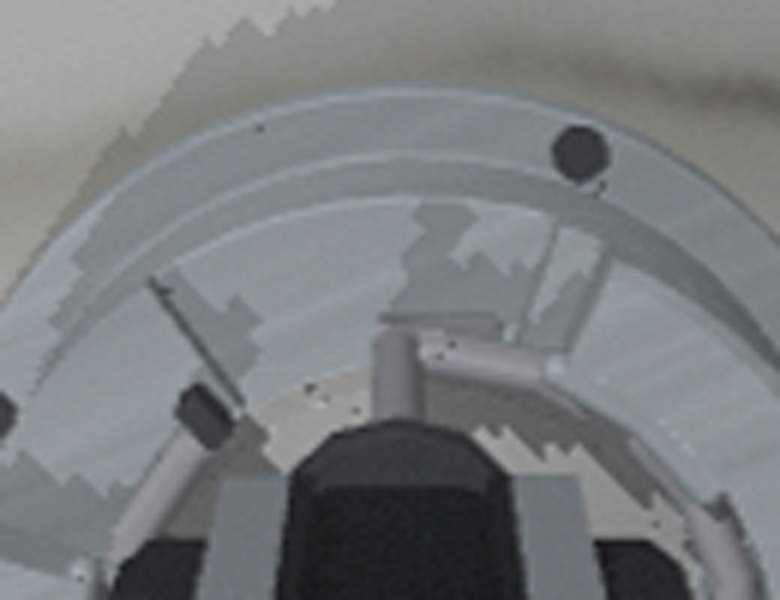

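Contact felt: about 3.6 N along the toe. The picture shows the shank (400,370) against end A with the toe (440,325) under the wire, roughly 1 mm too far outward. I shift 1 mm inward, back off slightly, then lift.

```bash

python3 -m crank '{"hand":[255,255,255],"translation":[[0,-0.0005,0.0005],[0,-0.0005,0.001],[0,-0.0005,0.001]],"dr":[[0,0,0],[0,0,0],[0,0,0]]}' 80| grep -E "pos|ft"
python3 -m crank '{"hand":[255,255],"translation":[[-0.0005,0,0],[-0.001,0,0.0002]],"dr":[[0,0,0],[0,0,0]]}' 80| grep -E "pos|ft"
```

```text
position: [0.4673, -0.1375, 0.0881]
ft_force: [-3.0, 0.5, 2.1]
position: [0.4676, -0.1377, 0.089]
ft_force: [-1.7, -0.2, -2.3]
```

```bash

python3 -m crank '{"hand":[255,255],"translation":[[-0.0005,0,0.0002],[-0.001,0,0.0004]],"dr":[[0,0,0],[0,0,0]]}' 80| grep -E "pos|ft"
python3 -m crank '{"hand":[255,255],"translation":[[-0.0005,0,0.0002],[-0.0005,0,0.0002]],"dr":[[0,0,0],[0,0,0]]}' 80| grep -E "pos|ft"
```

```text
position: [0.4678, -0.138, 0.09]
ft_force: [-2.8, -0.9, -2.7]
position: [0.4678, -0.1382, 0.0904]
ft_force: [-2.5, -1.4, -4.9]
```

```bash

python3 -m crank '{"hand":[255,255],"translation":[[-0.0005,0,0.0002],[-0.001,0,0.0004]],"dr":[[0,0,0],[0,0,0]]}' 80| grep -E "pos|ft"
python3 -m crank '{"hand":[255,255],"translation":[[-0.0005,0,0.0002],[-0.001,0,0.0004]],"dr":[[0,0,0],[0,0,0]]}' 80| grep -E "pos|ft"
```

```text
position: [0.4679, -0.1384, 0.0912]
ft_force: [-3.2, -1.5, -9.7]
position: [0.4681, -0.1388, 0.0921]
ft_force: [-4.0, -3.4, -11.9]
```

```bash

python3 -m crank '{"hand":[255,255],"translation":[[-0.0003,-0.0004,0.0003],[-0.0006,-0.0005,0.0004]],"dr":[[0,0,0],[0,0,0]]}' 80| grep -E "pos|ft"
python3 -m crank '{"hand":[255,255],"translation":[[-0.0003,0,0.0002],[-0.0006,0,0.0004]],"dr":[[0,0,0],[0,0,0]]}' 80| grep -E "pos|ft"
```

```text
position: [0.4682, -0.1395, 0.093]
ft_force: [-3.7, -4.0, -9.0]
position: [0.4686, -0.1399, 0.0939]
ft_force: [-4.6, -4.6, -6.7]
```

```bash

python3 -m crank '{"hand":[255,255],"translation":[[-0.0005,-0.0004,0.0002],[-0.001,-0.0006,0.0003]],"dr":[[0,0,0],[0,0,0]]}' 80| grep -E "pos|ft"
python3 -m crank '{"hand":[255,255],"translation":[[-0.0005,0,0.0001],[-0.001,0,0.0002]],"dr":[[0,0,0],[0,0,0]]}' 80| grep -E "pos|ft"
```

```text
position: [0.4685, -0.1405, 0.095]
ft_force: [-5.2, -2.9, -5.1]
position: [0.4688, -0.1408, 0.0963]
ft_force: [-4.6, -3.2, -1.0]
```

```bash

python3 - <<'E'
from h import *
s=sensors.observe();print(s["time_s"],s["position"],s["ft_force"])
im,d,c=grab("wrist"); P=pts(d,c); np.savez("w6.npz",im=im,d=d,T=c["extrinsics"]); 
a=cv2.resize(im[150:270,240:400],None,fx=5,fy=5,interpolation=cv2.INTER_CUBIC);cv2.imwrite("pics/w6.png",a)
for r in range(186,246,3): print(r,*[f"{1000*P[r,x,2]:.0f}" for x in range(280,380,3)])
E
```

```text
14.4 [ 0.4688072  -0.14078121  0.09632865] [-4.63145997 -3.18529098 -1.04792224]
186 10 10 9 9 14 18 22 25 240 28 27 27 26 28 27 28 26 27 27 26 26 25 23 17 12 9 9 10 9 10 9 9 0 1
189 9 9 12 19 24 27 28 28 27 28 26 27 28 28 28 27 28 27 27 28 27 26 32 30 25 21 12 9 9 8 9 10 9 -0
192 9 17 25 27 27 25 27 26 27 28 28 26 27 29 27 27 28 27 27 28 26 27 31 31 31 32 26 18 9 9 9 8 9 9
195 21 27 27 28 26 26 27 240 28 26 27 27 26 27 26 27 27 27 28 27 27 29 31 31 33 38 37 32 23 11 8 10 9 8
198 28 25 26 26 27 27 27 26 27 28 26 29 26 27 27 27 27 28 27 27 27 31 31 31 37 40 39 38 35 28 13 10 8 9
201 31 28 27 27 27 27 27 27 27 28 28 27 27 27 27 28 25 27 27 27 26 31 30 33 40 39 39 40 40 39 30 13 10 8
204 32 31 27 26 27 26 28 26 28 26 26 26 29 27 26 28 27 26 27 26 30 32 31 37 39 39 40 39 39 40 39 33 12 8
207 30 31 31 28 26 26 27 28 28 27 26 27 26 27 27 27 26 27 27 27 31 31 32 39 40 39 40 39 40 39 40 39 35 9
210 31 31 31 28 27 27 26 26 27 26 27 27 27 28 27 27 29 26 27 26 32 31 37 39 240 40 40 39 40 39 39 40 39 35
213 30 30 29 30 27 26 27 27 26 27 28 27 27 27 29 26 28 28 27 26 32 38 40 40 39 39 39 39 39 39
[... 393 characters left out ...]
8 27 27 42 42 42 41 40 39 40 40 38 39 40 39
228 31 30 43 40 28 27 27 28 27 27 28 59 63 62 28 28 26 27 28 27 27 27 28 27 40 240 41 40 39 40 39 39 39 40
231 31 42 43 45 28 29 28 28 28 28 27 89 90 91 27 27 27 27 27 28 27 28 27 27 28 26 41 42 40 40 40 39 40 41
234 31 44 45 44 28 27 27 28 28 92 92 92 92 92 93 92 91 27 27 28 27 27 28 27 27 28 27 40 40 39 31 32 39 39
237 43 43 44 28 28 28 27 27 92 93 93 92 94 92 93 93 94 93 28 27 28 27 27 28 27 26 28 27 40 39 38 30 40 40
240 44 44 28 102 101 101 101 102 93 92 94 93 93 92 93 93 92 93 101 102 102 101 102 27 28 27 28 26 27 39 39 30 32 39
243 43 43 27 105 106 106 106 105 95 95 95 96 96 96 97 97 95 92 105 106 104 105 105 27 28 27 27 27 27 39 39 39 32 39
```

View pics/w6.png

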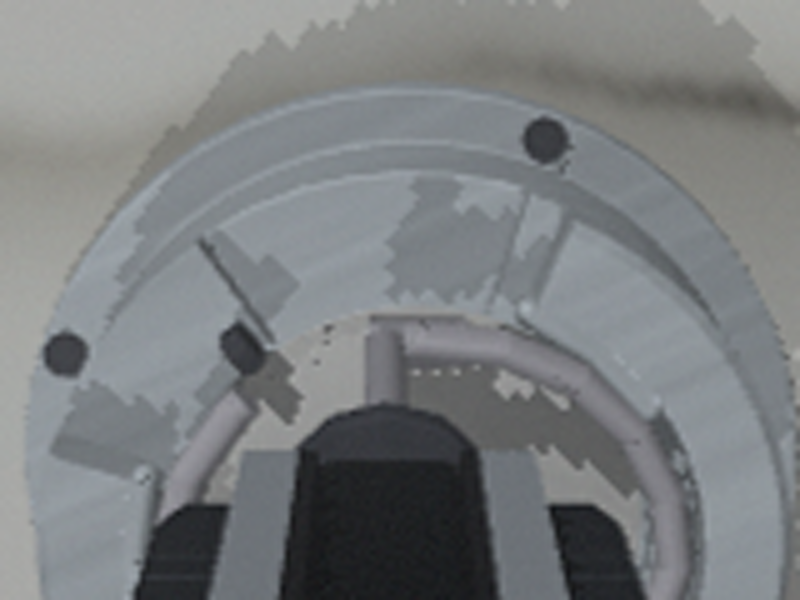

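The wire at end A now has its top at about 44 mm (centre ≈41.5 mm), and it lies over the lip on the right. A little more lift to be sure, then hold.

```bash

python3 -m crank '{"hand":[255,255,255],"translation":[[-0.0007,-0.0005,0],[-0.0014,-0.001,0],[-0.002,-0.001,0]],"dr":[[0,0,0],[0,0,0],[0,0,0]]}' 80| grep -E "pos|ft"
python3 -m crank '{"hand":[255,255],"translation":[[0,0,0],[0,0,0]],"dr":[[0,0,0],[0,0,0]]}' 80| grep -E "pos|ft"
python3 - <<'E'
from h import *
im,d,c=grab("wrist"); P=pts(d,c)
for r in range(207,234,3): print(r,*[f"{1000*P[r,x,2]:.0f}" for x in range(280,380,3)])
E
```

```text
position: [0.4688, -0.1413, 0.0985]
ft_force: [-0.2, -0.2, -1.5]
position: [0.4683, -0.1412, 0.098]
ft_force: [0.4, 0.4, -0.6]
207 31 30 30 26 27 28 28 27 27 27 27 27 27 27 27 28 26 26 28 28 32 31 31 40 40 39 40 40 39 39 40 40 39 9
210 31 31 32 30 28 27 27 28 27 28 27 27 28 26 27 27 26 26 27 27 31 31 39 40 40 39 39 40 40 39 39 39 40 39
213 30 30 31 31 29 26 26 27 26 27 27 28 28 27 28 27 27 27 27 26 31 30 39 40 40 40 40 40 39 41 39 38 39 40
216 30 31 35 36 32 27 28 27 28 27 26 27 40 41 46 46 46 45 46 45 44 44 28 39 40 40 40 40 39 39 40 40 40 41
219 31 31 36 37 35 28 27 27 29 29 29 27 48 47 46 46 46 45 47 47 46 46 44 44 32 39 39 40 40 40 39 38 40 39
222 31 31 30 36 37 27 27 27 26 27 27 28 53 52 42 40 39 45 47 45 46 46 46 44 44 43 38 40 40 40 39 38 40 39
225 30 31 32 27 26 27 28 28 26 27 27 27 59 241 28 28 27 28 27 28 28 29 44 45 45 44 45 42 39 39 39 39 40 40
228 31 31 28 27 27 26 28 28 26 28 27 57 64 63 28 27 28 26 27 28 28 27 28 27 44 44 43 44 42 40 38 39 41 40
231 30 29 46 43 27 28 27 27 27 28 27 64 92 91 28 27 27 27 26 27 27 27 28 29 27 27 44 44 43 41 39 39 40 39
```

Wire top is at 46 mm (centre ≈43.5 mm) with no load on the pick, so the end has snapped out onto the lip. Now I withdraw.

```bash

python3 -m crank '{"hand":[255,255,255,255,255],"translation":[[0.0005,-0.001,-0.0005],[0.0005,-0.002,-0.0012],[0.0005,-0.003,-0.0018],[0.0005,-0.004,-0.0024],[0.0005,-0.005,-0.003]],"dr":[[0,0,0],[0,0,0],[0,0,0],[0,0,0],[0,0,0]]}' 80| grep -E "pos|ft"
python3 -m crank '{"hand":[255,255,255,255,255],"translation":[[0,-0.001,-0.0006],[0,-0.002,-0.0012],[0,-0.003,-0.0018],[0,-0.004,-0.0024],[0,-0.005,-0.003]],"dr":[[0,0,0],[0,0,0],[0,0,0],[0,0,0],[0,0,0]]}' 80| grep -E "pos|ft"
python3 - <<'E'
from h import *
im,d,c=grab("wrist"); P=pts(d,c)
for r in range(201,240,3): print(r,*[f"{1000*P[r,x,2]:.0f}" for x in range(280,380,3)])
E
```

```text
position: [0.4623, -0.1427, 0.0973]
ft_force: [0.7, -0.1, 0.0]
position: [0.4567, -0.1442, 0.0973]
ft_force: [0.2, -0.7, -0.1]
201 10 9 9 8 9 9 16 22 26 26 26 27 28 27 27 28 27 27 26 28 28 27 27 27 27 25 28 31 31 31 34 27 21 10
204 9 9 8 9 11 18 26 27 26 28 27 27 27 26 28 26 27 27 28 27 27 28 26 26 26 27 27 31 31 31 37 40 33 25
207 10 10 9 13 21 29 27 27 26 27 26 28 26 26 27 28 27 27 27 27 27 27 26 27 26 27 30 32 32 33 40 40 39 38
210 10 9 13 23 31 32 32 27 26 27 27 26 27 27 27 28 28 27 27 27 26 27 27 27 27 27 31 32 31 36 39 40 39 39
213 10 10 24 31 31 32 30 30 26 28 27 26 27 27 26 26 27 26 27 26 27 27 28 28 26 27 31 31 33 40 40 40 40 39
216 10 23 31 30 31 31 31 31 28 27 27 26 40 39 40 39 39 39 38 26 27 27 27 27 28 30 30 31 37 40 40 39 40 40
219 20 32 30 30 32 31 31 31 31 28 27 27 47 45 39 41 40 39 39 26 27 27 28 27 27 31 31 38 40 39 41 40 39 40
222 31 30 31 32 30 31 30 31 31 31 27 27 52 53 39 40 40 40 38 26 29 28 28 27 27 31 32 40 39 40 40 40 40 39
225 30 31 31 31 30 30 32 33 37 30 28 26 58 241 26 26 27 28 27 28 47 45 45 44 45 41 27 27 39 40 39 39 39 40
228 30 31 31 31 31 31 31 37 36 36 32 57 63 62 29 27 26 28 28 27 46 48 47 47 45 45 45 45 44 32 39 40 39 39
231 32 30 32 30 31 31 30 32 36 36 26 64 91 91 28 27 28 27 27 28 45 46 46 45 46 46 46 45 44 44 43 31 39 39
234 30 30 31 32 30 30 30 31 26 92 94 93 93 94 93 93 92 27 27 27 27 27 27 28 29 27 28 43 46 45 44 44 44 40
237 30 32 30 31 31 31 33 27 93 93 93 95 95 94 93 95 93 94 27 27 26 27 27 27 27 28 28 27 27 45 45 45 43 42
```

```bash

python3 -m crank '{"hand":[255,255,255,255,255],"translation":[[-0.01,0,0],[-0.03,0,0],[-0.06,0,0],[-0.06,0,0],[-0.06,0,0]],"dr":[[0,0,0],[0,0,0],[0,0,0],[0,0,0],[0,0,0]]}' 80| grep -E "pos|ft"
python3 -m crank '{"hand":[255,255,255,255,255],"translation":[[0,0.035,-0.014],[0,0.07,-0.028],[0,0.105,-0.042],[0,0.14,-0.056],[0,0.1557,-0.0621]],"dr":[[-0.14,0,0],[-0.28,0,0],[-0.42,0,0],[-0.56,0,0],[-0.70,0,0]]}' 80
python3 -m crank '{"hand":[255,255,255,255],"translation":[[0,0,0],[0,0,0],[0,0,0],[0,0,0]],"dr":[[0,0,0],[0,0,0],[0,0,0],[0,0,0]]}' 80
python3 - <<'E'
from h import *
im,d,c=grab("wrist"); P=pts(d,c);s=sensors.observe();print(s["position"]); np.savez("w7.npz",im=im,d=d,T=c["extrinsics"])
m=(np.hypot(P[...,0]-.52,P[...,1]-.018)<.03)&(P[...,2]>.08)&(P[...,2]<.15)&(d>0)
q=P[m];h=np.array([.067,.998]);t=np.array([.998,-.067]);e=q[:,:2]-s["position"][:2]
for z in(.085,.092,.098,.105,.115,.125,.135):
    k=abs(q[:,2]-z)<.0035
    if k.any(): print(z,k.sum(),"along",np.percentile(e[k]@h,[2,50,98]).round(4),"across",np.percentile(e[k]@t,[2,50,98]).round(4))
ims,ds,cs=grab("side");P=pts(ds,cs);w=(abs(P[...,0]-.52)<.03)&(abs(P[...,1]-.01)<.03)&(ds>0)
for z in np.arange(.085,.15,.008):
    k=P[w&(abs(P[...,2]-z)<.004)]
    if len(k): print("side",z.round(3),len(k),k.mean(0).round(4),k.min(0).round(4),k.max(0).round(4))
E
```

```text
position: [0.4569, -0.1442, 0.1579]
ft_force: [0.5, -0.3, -0.8]
time_s: 17.05
position: [0.5202, 0.0137, 0.1562]
tool_rot: [[-0.002, 0.059, 0.998], [0.001, 0.998, -0.059], [-1.0, 0.001, -0.002]]
ft_force: [1.0, -0.9, -0.5]
grip_width: 0.0132
time_s: 17.45
position: [0.5198, 0.0101, 0.1572]
tool_rot: [[-0.0, 0.069, 0.998], [-0.0, 0.998, -0.069], [-1.0, -0.0, -0.0]]
ft_force: [0.0, 0.7, -0.8]
grip_width: 0.0126
[0.51994011 0.01019385 0.15726598]
0.098 157 along [-0.0014  0.0063  0.0108] across [-0.0031 -0.001   0.0029]
0.105 28 along [-0.002   0.0002  0.0024] across [-0.0028 -0.002  -0.0009]
0.115 31 along [-0.0019  0.0005  0.0023] across [-0.0027 -0.0022 -0.0009]
0.125 23 along [-0.0021  0.0005  0.0022] across [-0.0027 -0.0021 -0.0008]
side 0.093 18 [0.5199 0.0167 0.0954] [0.5169 0.0096 0.094 ] [0.5228 0.0217 0.0967]
side 0.101 14 [0.5196 0.0139 0.1001] [0.5175 0.011  0.0973] [0.523  0.0204 0.105 ]
side 0.109 11 [0.519  0.0119 0.1094] [0.5171 0.0099 0.1051] [0.5208 0.0131 0.1129]
side 0.117 9 [0.519  0.0116 0.1173] [0.5174 0.0086 0.1137] [0.5208 0.0133 0.1208]
side 0.125 9 [0.5193 0.0121 0.1251] [0.5177 0.0097 0.1213] [0.5225 0.0135 0.1289]
side 0.133 10 [0.5198 0.0125 0.1332] [0.518  0.0113 0.1302] [0.5223 0.0147 0.1367]
side 0.141 2 [0.52   0.0118 0.1377] [0.5184 0.0113 0.1375] [0.5216 0.0124 0.1378]
side 0.149 39 [0.5149 0.0154 0.15  ] [0.509  0.004  0.1459] [0.527  0.022  0.1528]
```

```bash

python3 -m crank '{"hand":[255,255,255,255,255],"translation":[[0.012,0.0008,0.0002],[0.024,0.0008,0.0002],[0.029,0.0008,0.0002],[0.034,0.0008,0.0002],[0.034,0.0008,0.0002]],"dr":[[0,0,0],[0,0,0],[0,0,0],[0,0,0],[0,0,0]]}' 80| grep -E "pos|ft"
```

```text
position: [0.5203, 0.0117, 0.123]
ft_force: [-0.1, -0.5, -1.3]
```

```bash

python3 -m crank '{"hand":[255,255,255,255,255],"translation":[[0.008,0,0],[0.018,0,0],[0.028,0,0],[0.036,0,0],[0.036,0,0]],"dr":[[0,0,0],[0,0,0],[0,0,0],[0,0,0],[0,0,0]]}' 80| grep -E "pos|ft"
```

```text
position: [0.5198, 0.0119, 0.086]
ft_force: [-0.8, -0.2, -0.9]
```

```bash

python3 -m crank '{"hand":[255,255,255,255],"translation":[[0.004,0,0],[0.007,0,0],[0.009,0,0],[0.009,0,0]],"dr":[[0,0,0],[0,0,0],[0,0,0],[0,0,0]]}' 60| grep -E "pos|ft"
```

```text
position: [0.5203, 0.0118, 0.0782]
ft_force: [-0.2, -0.2, -0.5]
```

```bash

python3 -m crank '{"hand":[255,255,225,225,225],"translation":[[0.001,0,0],[0.001,0,0],[0.001,0,0],[0.001,0,0],[0.001,0,0]],"dr":[[0,0,0],[0,0,0],[0,0,0],[0,0,0],[0,0,0]]}' 30| grep -E "pos|ft|grip"
python3 -m crank '{"hand":[150,100,100,0,0],"translation":[[0,0,0],[0,0,0],[0,0,0],[0,0,0],[0,0,0]],"dr":[[0,0,0],[0,0,0],[0,0,0],[0,0,0],[0,0,0]]}' 30
python3 -m crank '{"hand":[0,0,0,0,0],"translation":[[-0.01,0,0],[-0.04,0,0],[-0.08,0,0],[-0.08,0,0],[-0.08,0,0]],"dr":[[0,0,0],[0,0,0],[0,0,0],[0,0,0],[0,0,0]]}' 30
python3 - <<'E'
from h import *
im,d,c=grab("wrist"); P=pts(d,c); np.savez("w8.npz",im=im,d=d,T=c["extrinsics"])
near=(abs(P[...,0]-.52)<.03)&(abs(P[...,1]-.011)<.03)&(d>0)
h=near&(P[...,2]>.1)&(P[...,2]<.14);print("handle",cv2.minAreaRect((P[h][:,:2]*1000).astype(np.float32)),np.percentile(P[h][:,2],[50,95,99.5]))
for z in(.08,.09,.1,.11,.12,.128): k=near&(abs(P[...,2]-z)<.003);print(z,k.sum(),np.median(P[k],0).round(4) if k.any() else '')
E
```

```text
position: [0.5204, 0.0118, 0.0774]
ft_force: [0.2, 0.8, -0.7]
grip_width: 0.0128
time_s: 19.95
position: [0.5204, 0.0118, 0.0773]
tool_rot: [[0.0, 0.067, 0.998], [-0.0, 0.998, -0.067], [-1.0, -0.0, 0.0]]
ft_force: [-0.6, -0.1, -0.3]
grip_width: 0.079
time_s: 20.45
position: [0.5206, 0.0118, 0.1583]
tool_rot: [[0.002, 0.067, 0.998], [-0.0, 0.998, -0.067], [-1.0, -0.0, 0.002]]
ft_force: [0.5, -0.3, -0.5]
grip_width: 0.0856
handle ((520.402099609375, 12.326818466186523), (13.899096488952637, 14.659236907958984), 87.7423324584961) [0.12839324 0.13308653 0.13366807]
0.08 44 [0.5136 0.0132 0.0798]
0.09 51 [0.5137 0.0135 0.0899]
0.1 57 [0.5137 0.0122 0.1002]
0.11 61 [0.5136 0.0122 0.1101]
0.12 71 [0.5136 0.0122 0.12  ]
0.128 317 [0.5162 0.0128 0.1284]
```

Pick is back: handle top at 133 mm as at the start, at (520.4, 12.3). Next I turn the jaws radially to end A and look at the ring.

```bash

python3 -m crank '{"hand":[0,0,0,0,0],"translation":[[0,-0.04,-0.011],[0,-0.08,-0.022],[0,-0.12,-0.033],[0,-0.15,-0.0416],[0,-0.15,-0.0416]],"dr":[[0.14,0,0],[0.28,0,0],[0.42,0,0],[0.56,0,0],[0.70,0,0]]}' 30| grep -E "pos"
python3 -m crank '{"hand":[120,120,120,120,120],"translation":[[0,0,0],[0,0,0],[0,0,0],[0,0,0],[0,0,0]],"dr":[[0.14,0,0],[0.28,0,0],[0.42,0,0],[0.56,0,0],[0.70,0,0]]}' 30| grep -E "pos"
python3 -m crank '{"hand":[120,120,120,120,120],"translation":[[0,0,0],[0,0,0],[0,0,0],[0,0,0],[0,0,0]],"dr":[[0.14,0,0],[0.28,0,0],[0.42,0,0],[0.56,0,0],[0.70,0,0]]}' 30| grep -E "pos"
python3 -m crank '{"hand":[120,120,120,120,120],"translation":[[0,0,0],[0,0,0],[0,0,0],[0,0,0],[0,0,0]],"dr":[[0.14,0,0],[0.187,0,0],[0.187,0,0],[0.187,0,0],[0.187,0,0]]}' 30
python3 - <<'E'
from h import *
im,d,c=grab("wrist"); P=pts(d,c); np.savez("w9.npz",im=im,d=d,T=c["extrinsics"])
cv2.imwrite("pics/w9.png",im[60:360,150:550])
C=np.array([.4924,-.158]);q=P[...,:2]-C;r=np.hypot(q[...,0],q[...,1]);az=np.degrees(np.arctan2(q[...,1],-q[...,0]))-19
w=(d>0)&(P[...,2]>.0415)&(P[...,2]<.06)&(r<.05)
print(w.sum())
for a in range(-180,180,8):
    k=w&(abs(az-a)<4)
    if k.sum()>3: print(a,k.sum(),"r",np.percentile(r[k],[5,50,95]).round(4),"ztop",np.percentile(P[k][:,2],[50,90]).round(4),np.median(P[k][:,:2],0).round(4))
E
```

```text
position: [0.4674, -0.1378, 0.1561]
position: [0.4683, -0.1348, 0.1561]
position: [0.4683, -0.1348, 0.1561]
time_s: 22.5
position: [0.4687, -0.135, 0.1569]
tool_rot: [[-0.001, 0.71, -0.705], [0.0, -0.705, -0.71], [-1.0, -0.001, 0.0]]
ft_force: [-0.2, 0.1, -0.6]
grip_width: 0.0455
575
-92 10 r [0.0323 0.034  0.0353] ztop [0.0421 0.0426] [ 0.4818 -0.1906]
-84 25 r [0.0317 0.0331 0.035 ] ztop [0.0423 0.0433] [ 0.4783 -0.188 ]
-76 28 r [0.0306 0.0326 0.0352] ztop [0.0428 0.0435] [ 0.4743 -0.1852]
-68 31 r [0.0307 0.0325 0.0344] ztop [0.0432 0.0444] [ 0.471  -0.1824]
-60 31 r [0.03   0.032  0.0348] ztop [0.0441 0.0452] [ 0.4681 -0.1791]
-52 31 r [0.0297 0.0313 0.0338] ztop [0.0445 0.0458] [ 0.466  -0.1749]
-44 32 r [0.0296 0.0315 0.0339] ztop [0.0453 0.0462] [ 0.4637 -0.1712]
-36 29 r [0.0291 0.0309 0.0332] ztop [0.0455 0.0463] [ 0.4629 -0.1668]
-28 29 r [0.0292 0.0307 0.0331] ztop [0.0464 0.0473] [ 0.4619 -0.1631]
-20 18 r [0.0292 0.0313 0.0329] ztop [0.046  0.0471] [ 0.4611 -0.1593]
20 7 r [0.0292 0.0306 0.0328] ztop [0.0463 0.0478] [ 0.4699 -0.1372]
28 33 r [0.029  0.0314 0.033 ] ztop [0.0461 0.0469] [ 0.4713 -0.1354]
36 34 r [0.0289 0.0312 0.0332] ztop [0.0458 0.0468] [ 0.4746 -0.1324]
44 33 r [0.0296 0.0317 0.0337] ztop [0.0455 0.0463] [ 0.4779 -0.1297]
52 36 r [0.0296 0.0319 0.0339] ztop [0.0451 0.0461] [ 0.4819 -0.1279]
60 37 r [0.0299 0.0322 0.0342] ztop [0.0443 0.0454] [ 0.4862 -0.1263]
68 38 r [0.0304 0.0329 0.0348] ztop [0.0434 0.0445] [ 0.4906 -0.1252]
76 32 r [0.0307 0.0327 0.0345] ztop [0.043  0.0436] [ 0.495  -0.1255]
84 29 r [0.0314 0.0336 0.0352] ztop [0.0424 0.0432] [ 0.4998 -0.1253]
92 12 r [0.0322 0.0333 0.0346] ztop [0.0421 0.0426] [ 0.5034 -0.127 ]
100 7 r [0.0326 0.0338 0.0384] ztop [0.0417 0.043 ] [ 0.5081 -0.1275]
```

View pics/w9.png

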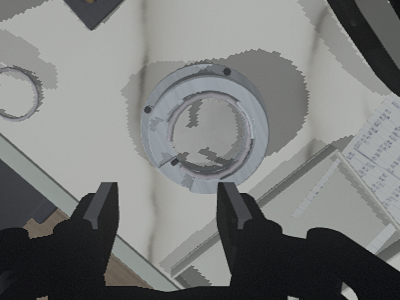

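```bash

python3 -m crank '{"hand":[120,120,120,120,120],"translation":[[0.04,0.0021,-0.0015],[0.08,0.0021,-0.0015],[0.105,0.0021,-0.0015],[0.113,0.0021,-0.0015],[0.12,0.0021,-0.0015]],"dr":[[0,0,0],[0,0,0],[0,0,0],[0,0,0],[0,0,0]]}' 30| grep -E "pos|ft"
python3 -m crank '{"hand":[120,160,190,210,230],"translation":[[0,0,0],[0,0,0],[0,0,0],[0,0,0],[0,0,0]],"dr":[[0,0,0],[0,0,0],[0,0,0],[0,0,0],[0,0,0]]}' 30| grep -E "pos|ft|grip"
python3 -m crank '{"hand":[255,255,255,255],"translation":[[0,0,0],[0,0,0],[0,0,0],[0,0,0]],"dr":[[0,0,0],[0,0,0],[0,0,0],[0,0,0]]}' 50| grep -E "pos|ft|grip"
```

```text
position: [0.4717, -0.1357, 0.0372]
ft_force: [0.2, -0.1, 0.1]
position: [0.4716, -0.1356, 0.0378]
ft_force: [0.3, 1.1, 0.2]
grip_width: 0.0082
position: [0.4714, -0.136, 0.0375]
ft_force: [-1.6, -4.4, 2.5]
grip_width: 0.0022
```

```bash

python3 -m crank '{"hand":[255,255],"translation":[[0,0,0],[0,0,0]],"dr":[[0,0,0],[0,0,0]]}' 50
python3 - <<'E'
from h import *
im,d,c=grab("wrist"); P=pts(d,c); np.savez("w10.npz",im=im,d=d,T=c["extrinsics"])
C=np.array([.4924,-.158]);q=P[...,:2]-C;r=np.hypot(q[...,0],q[...,1]);az=np.degrees(np.arctan2(q[...,1],-q[...,0]))-19
w=(d>0)&(P[...,2]>.0405)&(P[...,2]<.07)&(r<.05)
for a in range(-180,180,10):
    k=w&(abs(az-a)<5)
    if k.sum()>3: print(a,k.sum(),"r",np.percentile(r[k],[5,50,95]).round(4),"ztop",np.percentile(P[k][:,2],[50,90]).round(4),np.median(P[k][:,:2],0).round(4))
im2=im[40:340,120:520]; cv2.imwrite("pics/w10.png",cv2.resize(im2,None,fx=2,fy=2))
E
```

```text
time_s: 24.15
position: [0.4714, -0.136, 0.0375]
tool_rot: [[0.0, 0.709, -0.706], [-0.001, -0.706, -0.709], [-1.0, 0.001, 0.0]]
ft_force: [-3.1, -4.1, 1.6]
grip_width: 0.0023
-180 22 r [0.0365 0.0422 0.0475] ztop [0.0407 0.0409] [ 0.5328 -0.1711]
-170 19 r [0.0367 0.045  0.0467] ztop [0.0407 0.041 ] [ 0.5305 -0.1792]
-160 26 r [0.0365 0.0403 0.0473] ztop [0.0407 0.0411] [ 0.5243 -0.1833]
-150 15 r [0.0386 0.0406 0.0481] ztop [0.0406 0.041 ] [ 0.5214 -0.1889]
-140 16 r [0.0383 0.0439 0.0475] ztop [0.0408 0.041 ] [ 0.515  -0.1941]
-130 16 r [0.0391 0.0416 0.0473] ztop [0.0408 0.0411] [ 0.5073 -0.1969]
-120 5 r [0.0399 0.0419 0.0449] ztop [0.0408 0.041 ] [ 0.5031 -0.1985]
10 18 r [0.0295 0.031  0.0323] ztop [0.0434 0.044 ] [ 0.4657 -0.1424]
20 29 r [0.0289 0.0302 0.0314] ztop [0.046  0.0467] [ 0.4698 -0.1382]
30 69 r [0.0288 0.03   0.0312] ztop [0.0462 0.0468] [ 0.4728 -0.1355]
40 653 r [0.0309 0.04   0.0449] ztop [0.0567 0.0666] [ 0.4703 -0.1237]
50 1203 r [0.0182 0.0282 0.0364] ztop [0.0566 0.0671] [ 0.4829 -0.1314]
60 171 r [0.0295 0.0325 0.0427] ztop [0.0435 0.0448] [ 0.4863 -0.1262]
70 164 r [0.0303 0.033  0.0453] ztop [0.0427 0.0438] [ 0.4917 -0.125 ]
80 175 r [0.031  0.0338 0.0462] ztop [0.0419 0.0429] [ 0.4976 -0.1247]
90 135 r [0.0317 0.034  0.0455] ztop [0.0412 0.0421] [ 0.5035 -0.1258]
100 70 r [0.0329 0.0349 0.0468] ztop [0.0408 0.0413] [ 0.5092 -0.1269]
110 30 r [0.0337 0.043  0.0479] ztop [0.0407 0.0409] [ 0.5193 -0.1241]
120 30 r [0.0388 0.044  0.0481] ztop [0.0408 0.0413] [ 0.5255 -0.1291]
130 17 r [0.0393 0.0445 0.0483] ztop [0.0407 0.0411] [ 0.5302 -0.1355]
140 20 r [0.0397 0.0441 0.0483] ztop [0.0407 0.0411] [ 0.5342 -0.1425]
150 26 r [0.0394 0.0439 0.0481] ztop [0.0407 0.0409] [ 0.5353 -0.1492]
160 11 r [0.0397 0.0444 0.0483] ztop [0.0406 0.0409] [ 0.5368 -0.1544]
```

View pics/w10.png

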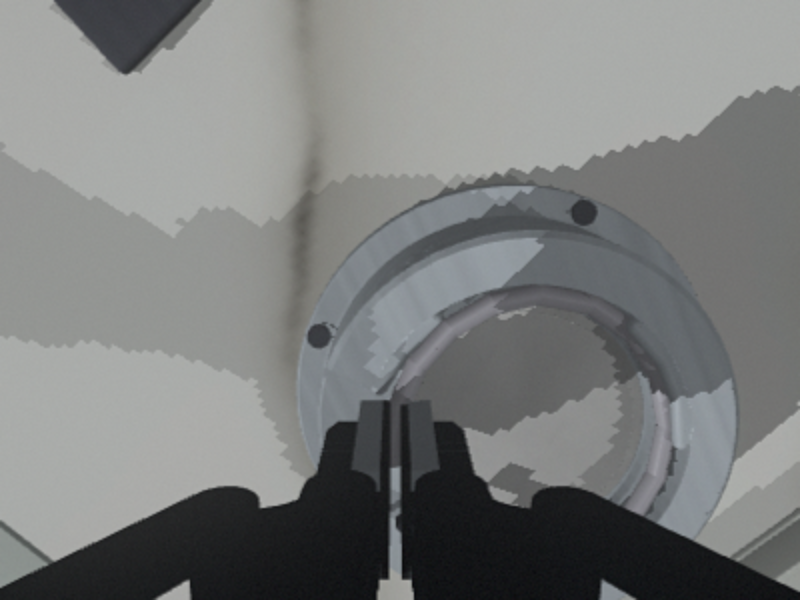

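The wire is pinched between the pads at (395,430), with the ring still lying across the pot. That was the last viewer picture, so from here I rely on depth numbers.

```bash

python3 -m crank '{"hand":[255,255,255,255,255],"translation":[[-0.001,0,0],[-0.002,0,0],[-0.003,0,0],[-0.004,0,0],[-0.005,0,0]],"dr":[[0,0,0],[0,0,0],[0,0,0],[0,0,0],[0,0,0]]}' 60| grep -E "pos|ft|grip"
python3 -m crank '{"hand":[255,255,255,255,255],"translation":[[-0.001,0,0],[-0.002,0,0],[-0.003,0,0],[-0.004,0,0],[-0.005,0,0]],"dr":[[0,0,0],[0,0,0],[0,0,0],[0,0,0],[0,0,0]]}' 60| grep -E "pos|ft|grip"
```

```text
position: [0.4712, -0.1356, 0.0422]
ft_force: [-3.1, -4.0, -1.9]
grip_width: 0.0018
position: [0.4712, -0.1354, 0.0473]
ft_force: [-1.7, -4.4, -3.6]
grip_width: 0.0018
```

```bash

python3 -m crank '{"hand":[255,255,255,255,255],"translation":[[-0.002,0,0],[-0.004,0,0],[-0.006,0,0],[-0.008,0,0],[-0.010,0,0]],"dr":[[0,0,0],[0,0,0],[0,0,0],[0,0,0],[0,0,0]]}' 60| grep -E "pos|ft|grip"
python3 -m crank '{"hand":[255,255,255,255,255],"translation":[[-0.002,0,0],[-0.004,0,0],[-0.006,0,0],[-0.008,0,0],[-0.010,0,0]],"dr":[[0,0,0],[0,0,0],[0,0,0],[0,0,0],[0,0,0]]}' 60| grep -E "pos|ft|grip"
cat > ring.py <<'E'
from h import *
s=sensors.observe();print(s["time_s"],np.round(s["position"],4),np.round(s["ft_force"],1),s["grip_width"])
p=np.array(s["position"]);R=np.array(s["tool_rot"])
import sys
for n in sys.argv[1:]:
    im,d,c=grab(n); P=pts(d,c); np.savez("last_"+n+".npz",im=im,d=d,T=c["extrinsics"])
    q=(P-p)@R  # tool coords
    w=(d>0)&(abs(q[...,0])<.06)&(np.hypot(q[...,1],q[...,2])<.085)&(P[...,2]>.048)&~((abs(q[...,1])<.05)&(abs(q[...,2])<.0125)&(q[...,0]<.001))&(q[...,0]>-.045)
    Q=P[w];print(n,len(Q),"x",np.percentile(Q[:,0],[1,50,99]).round(3),"y",np.percentile(Q[:,1],[1,50,99]).round(3),"z",np.percentile(Q[:,2],[1,25,50,75,99]).round(3))
    A=np.c_[Q[:,:2],np.ones(len(Q))];k=np.linalg.lstsq(A,Q[:,2],rcond=None)[0];print("plane",k.round(3),"tilt",np.degrees(np.arctan(np.hypot(k[0],k[1]))).round(1),"rms",np.std(Q[:,2]-A@k).round(4))
    np.save("Q_"+n,Q)
E
python3 ring.py wrist side
```

```text
position: [0.4714, -0.1353, 0.0576]
ft_force: [-3.0, -0.9, -1.1]
grip_width: 0.0012
position: [0.4718, -0.1356, 0.0677]
ft_force: [-0.2, -0.0, -0.5]
grip_width: 0.0015
26.2 [ 0.4718 -0.1356  0.0677] [-0.2 -0.  -0.5] 0.0014961986964473109
wrist 2444 x [0.475 0.51  0.529] y [-0.189 -0.135 -0.12 ] z [0.048 0.051 0.056 0.068 0.112]
plane [-0.587  0.22   0.391] tilt 32.1 rms 0.0072
side 81 x [0.464 0.494 0.528] y [-0.185 -0.124 -0.118] z [0.048 0.058 0.066 0.07  0.113]
plane [-0.704  0.228  0.45 ] tilt 36.5 rms 0.0142
```

```bash

python3 -m crank '{"hand":[255,255,255,255,255],"translation":[[-0.006,0,0],[-0.012,0,0],[-0.018,0,0],[-0.024,0,0],[-0.030,0,0]],"dr":[[0,0,0],[0,0,0],[0,0,0],[0,0,0],[0,0,0]]}' 60| grep -E "pos|ft|grip"
python3 -m crank '{"hand":[255,255,255,255,255],"translation":[[-0.008,0,0],[-0.016,0,0],[-0.024,0,0],[-0.032,0,0],[-0.032,0,0]],"dr":[[0,0,0],[0,0,0],[0,0,0],[0,0,0],[0,0,0]]}' 60| grep -E "pos|ft|grip"
python3 ring.py wrist side
```

```text
position: [0.4715, -0.1355, 0.098]
ft_force: [0.4, 0.1, -0.5]
grip_width: 0.0011
position: [0.4719, -0.1357, 0.1305]
ft_force: [-0.2, 0.1, -0.7]
grip_width: 0.0013
27.3 [ 0.4719 -0.1357  0.1305] [-0.2  0.1 -0.7] 0.0012920324512871615
wrist 2588 x [0.475 0.512 0.529] y [-0.189 -0.138 -0.12 ] z [0.11  0.113 0.118 0.13  0.175]
plane [-0.571  0.214  0.445] tilt 31.4 rms 0.0069
side 136 x [0.464 0.505 0.528] y [-0.185 -0.132 -0.117] z [0.105 0.109 0.122 0.131 0.175]
plane [-0.591  0.292  0.464] tilt 33.4 rms 0.0136
```

```bash

python3 -m crank '{"hand":[255,255,255,255,255],"translation":[[0,0.0083,0.0132],[0,0.0166,0.0264],[0,0.0249,0.0396],[0,0.0332,0.0528],[0,0.0415,0.066]],"dr":[[0,0,0],[0,0,0],[0,0,0],[0,0,0],[0,0,0]]}' 60| grep -E "pos|ft|grip"
python3 -m crank '{"hand":[255,255,255,255,255],"translation":[[0,0.0083,0.0132],[0,0.0166,0.0264],[0,0.0249,0.0396],[0,0.041,0.066],[0,0.041,0.066]],"dr":[[0,0,0],[0,0,0],[0,0,0],[0,0,0],[0,0,0]]}' 60| grep -E "pos|ft|grip"
python3 -m crank '{"hand":[255,255,255,255,255],"translation":[[0.02,0,0],[0.04,0,0],[0.06,0,0],[0.075,0,0],[0.075,0,0]],"dr":[[0,0,0],[0,0,0],[0,0,0],[0,0,0],[0,0,0]]}' 60| grep -E "pos|ft|grip"
python3 - <<'E'
from h import *
s=sensors.observe();p=s["position"];print(s["time_s"],p)
im,d,c=grab("wrist");P=pts(d,c);np.savez("w11.npz",im=im,d=d,T=c["extrinsics"])
m=(d>0)&(P[...,0]>.34)&(P[...,0]<.6)&(P[...,1]>-.4)&(P[...,1]<-.2)
rim=m&(abs(P[...,2]-.017)<.0035);Q=P[rim];print("rim",len(Q),cv2.minAreaRect((Q[:,:2]*1000).astype(np.float32)))
w=m&(P[...,2]>.022)&(P[...,2]<.07)&(np.hypot(P[...,0]-p[0]-.025,P[...,1]-p[1]+.019)<.05)
Q=P[w];print("ring",len(Q),np.percentile(Q,[2,50,98],axis=0).round(4).tolist())
E
```

```text
position: [0.4539, -0.2124, 0.129]
ft_force: [0.1, -0.1, -0.7]
grip_width: 0.0016
position: [0.4362, -0.2907, 0.1293]
ft_force: [0.9, -0.2, -1.4]
grip_width: 0.0013
position: [0.436, -0.2866, 0.0527]
ft_force: [-0.1, 0.2, 0.8]
grip_width: 0.0018
28.9 [ 0.43600574 -0.28660225  0.05270573]
rim 7074 ((498.480224609375, -297.3619689941406), (159.56703186035156, 255.6291046142578), 41.61216354370117)
ring 3279 [[0.4339, -0.3389, 0.0334], [0.4696, -0.2839, 0.0459], [0.4933, -0.2715, 0.0689]]
```

```bash

python3 -m crank '{"hand":[255,255,255,255,255],"translation":[[0.004,0,0],[0.009,0,0],[0.014,0,0],[0.019,0,0],[0.023,0,0]],"dr":[[0,0,0],[0,0,0],[0,0,0],[0,0,0],[0,0,0]]}' 40| grep -E "pos|ft|grip"
python3 -m crank '{"hand":[255,255,255,255,255],"translation":[[0.002,0,0],[0.004,0,0],[0.006,0,0],[0.008,0,0],[0.01,0,0]],"dr":[[0,0,0],[0,0,0],[0,0,0],[0,0,0],[0,0,0]]}' 30| grep -E "pos|ft|grip"
```

```text
position: [0.4367, -0.2872, 0.0309]
ft_force: [0.1, 0.3, -0.0]
grip_width: 0.0017
position: [0.4368, -0.2873, 0.0213]
ft_force: [-0.5, 0.3, 1.1]
grip_width: 0.0014
```

```bash

python3 -m crank '{"hand":[255,255,255,255,255],"translation":[[0.002,0,0],[0.004,0,0],[0.006,0,0],[0.008,0,0],[0.01,0,0]],"dr":[[0,0,0],[0,0,0],[0,0,0],[0,0,0],[0,0,0]]}' 30| grep -E "pos|ft|grip"
python3 -m crank '{"hand":[255,255,255],"translation":[[0.002,0,0],[0.004,0,0],[0.005,0,0]],"dr":[[0,0,0],[0,0,0],[0,0,0]]}' 30| grep -E "pos|ft|grip"
```

```text
position: [0.4367, -0.2873, 0.0112]
ft_force: [-1.8, 1.4, 2.2]
grip_width: 0.0015
position: [0.4367, -0.2873, 0.0062]
ft_force: [-2.9, 0.2, 3.5]
grip_width: 0.0013
```

```bash

python3 -m crank '{"hand":[235,220,205,190,190],"translation":[[0,0,0],[0,0,0],[0,0,0],[0,0,0],[0,0,0]],"dr":[[0,0,0],[0,0,0],[0,0,0],[0,0,0],[0,0,0]]}' 30| grep -E "pos|ft|grip"
python3 -m crank '{"hand":[190,190,190,190,190],"translation":[[-0.005,0,0],[-0.015,0,0],[-0.03,0,0],[-0.06,0,0],[-0.10,0,0]],"dr":[[0,0,0],[0,0,0],[0,0,0],[0,0,0],[0,0,0]]}' 30| grep -E "pos|ft|grip"
python3 -m crank '{"hand":[190,190,190],"translation":[[-0.04,0,0],[-0.06,0,0],[-0.06,0,0]],"dr":[[0,0,0],[0,0,0],[0,0,0]]}' 30
python3 - <<'E'
from h import *
from scipy.optimize import least_squares
for n in("wrist","side"):
    im,d,c=grab(n);P=pts(d,c);np.savez("f_"+n+".npz",im=im,d=d,T=c["extrinsics"])
    m=(d>0)&(np.hypot(P[...,0]-.4617,P[...,1]+.305)<.055)
    fl=np.median(P[m&(P[...,2]<.0055)][:,2]);w=m&(P[...,2]>fl+.003)&(P[...,2]<.03)
    Q=P[w]; s=least_squares(lambda p:np.hypot(Q[:,0]-p[0],Q[:,1]-p[1])-p[2],[.46,-.305,.034],loss="soft_l1",f_scale=.001)
    A=np.c_[Q[:,:2],np.ones(len(Q))];k=np.linalg.lstsq(A,Q[:,2],rcond=None)[0]
    print(n,"floor",fl,len(Q),"circle",s.x.round(4),"rms",np.sqrt(np.mean(s.fun**2)).round(4),"z",np.percentile(Q[:,2],[2,50,98]).round(4),"tilt deg",np.degrees(np.arctan(np.hypot(k[0],k[1]))).round(2))
    r=(d>0)&(P[...,2]>.013)&(P[...,2]<.021)&(abs(P[...,0]-.463)<.115)&(abs(P[...,1]+.306)<.085)&(np.hypot(P[...,0]-.4617,P[...,1]+.305)>.045)
    print("rim",r.sum(),cv2.minAreaRect((P[r][:,:2]*1000).astype(np.float32)))
    h=(d>0)&(abs(P[...,0]-.52)<.025)&(abs(P[...,1]-.012)<.025)&(P[...,2]>.1)&(P[...,2]<.145)
    if h.sum(): print("handle",h.sum(),cv2.minAreaRect((P[h][:,:2]*1000).astype(np.float32)),P[h][:,2].max())
    z0="side0.npz"
    if n=="side":
        d0=np.load(z0)["d"]; P0=pts(d0,c);h0=(abs(P0[...,0]-.52)<.025)&(abs(P0[...,1]-.012)<.025)&(P0[...,2]>.1)&(P0[...,2]<.145);print("before",h0.sum(),cv2.minAreaRect((P0[h0][:,:2]*1000).astype(np.float32)),P0[h0][:,2].max())
E
```

```text
position: [0.4368, -0.2873, 0.0063]
ft_force: [0.1, 0.2, 0.2]
grip_width: 0.022
position: [0.4362, -0.2867, 0.1072]
ft_force: [0.7, 0.4, -0.1]
grip_width: 0.0216
time_s: 32.05
position: [0.4376, -0.2881, 0.1701]
tool_rot: [[0.005, 0.709, -0.705], [-0.005, -0.705, -0.709], [-1.0, 0.007, 0.0]]
ft_force: [-0.4, -0.1, 0.3]
grip_width: 0.022
wrist floor 0.003980036596660963 989 circle [ 0.4639 -0.307   0.0336] rms 0.0026 z [0.0071 0.0085 0.0102] tilt deg 0.33
rim 2756 ((462.5331115722656, -318.217041015625), (141.2470245361328, 200.48828125), 87.48579406738281)
side floor 0.0008242079026165028 102 circle [ 0.4635 -0.3047  0.0338] rms 0.003 z [0.0041 0.0054 0.0078] tilt deg 0.4
rim 288 ((463.00946044921875, -316.2943420410156), (142.8209686279297, 200.4738006591797), 87.75869750976562)
handle 159 ((519.700927734375, 13.44230842590332), (14.413681030273438, 14.390605926513672), 85.56517791748047) 0.13179822277919861
before 150 ((519.7694091796875, 12.686729431152344), (14.254007339477539, 13.1543550491333), 81.62032318115234) 0.13213079939503447
```

```bash
python3 -c "
from rig import env
print(env.close_job())"
```

```text
the job is handed in; nothing more can be done
None
```

I prised end A up out of its groove with the pick, put the pick back in its stand, and laid the ring flat in the tray. The job was handed in at about 32 s of the 69 s; it reports no verdict.

- **Prising:** I felt the slot floor (7.4 N) and then end A (about 3.6 N). The largest force while lifting was about 13 N. Afterwards the wire's top stood at 46 mm (centre about 43.5 mm) and the pick was carrying no load.
- **Pick:** It hangs in the slot with the handle top at 132–133 mm, as at the start, and the side camera puts it within about 1 mm of where it stood. I did not measure the stand's own axis exactly. I estimate the pick is 3–5 mm from it, against a limit of 7 mm.
- **Ring:** It lies flat on the tray floor, tilted about 0.4° and centred near (0.464, -0.306). It matches the right size, with a centre-line radius of about 33.7 mm. The gripper is 170 mm up and touches nothing.
- **Bystanders:** I did not re-measure the bottle or the USB stick; no move went near where I saw them.

Some readings did not agree:
- **Tray centre:** Two estimates of its position across the tray differ by about 10 mm. The ring is inside the limits on either one.
- **Ring grip:** The gripper read only 1–2 mm open on the 5 mm wire, although it held the ring securely.
- **Final views:** The last checks are depth numbers only, because the picture allowance was used up.

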